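# Pack the collets and lock the box

### The arm

A 6-joint arm with a two-finger parallel gripper is mounted at the origin on the work surface. World frame = base frame: x ahead of the robot, y to its left, z up, the work surface at z = 0. Lengths are in m, angles in rad, forces in N, time in s.
With the tool pointing down it reaches from about 0.325 to 0.85 m from the base axis. Payload 4.4 kg.
Tool frame: the origin (TCP) lies on the front face of the gripper's body, between the roots of the fingers; the fingertips stand 97 mm ahead of it and the grasp point (between the pads) lies 78 mm ahead of it; z points along the fingers, y is the line along which they close (so a half turn about z gives the same grasp; the last joint's range is limited). The gripper opens to 94 mm and grips with 3 to 60 N. Pads are 16 mm wide; open, the fingers measure 119 mm over their backs; the gripper's body (75 mm by 177 mm) begins 78 mm behind the grasp point.
Start: joints at [-1.5, 0.207, 1.542, -0, 1.393, -0.15], TCP at [0.126, -0.561, 0.303] pointing down, gripper open.
Joint ranges: [-2.73, 2.73], [-0.86, 2.22], [0.23, 2.46], [-1.11, 4.25], [0.08, 2.63], [-2.82, 2.82]. Speed limits (rad/s): [2.79, 2.79, 3.14, 3.14, 3.14, 3.14].

### API

Orientations are given as a unit quaternion [x, y, z, w].
In Python, from bench import get_obs, camera, job_done gives the robot as it stands. The module is installed in compiled form; this text tells all that it offers.
- The arm moves only by the shell command python3 -m crank 'ROWS' [FORCE]. ROWS is JSON, a list of rows, each a list of 5 numbers: the shift along the tool's x, y, z in cm, then the turn about the tool's z in degrees, then the finger opening in cm, from 0 to 9.4. A call has 1 to 8 rows; each row is the pose to reach, as a shift and turn from the pose commanded when the call began, along the tool's axes at that moment; what a row does not reach only later rows make up. A row lasts 1/12 s, in which the tool goes at most 41.7 mm and 7.16 degrees, less where a joint would pass 70% of its speed; a pose out of reach is approached as far as the arm can. A call with a gripper value outside its range is refused whole. The fingers move at their own pace and stop on an object; FORCE is the grip in N (left out, the last holds). Time passes only in rows, so rows that repeat a pose let the fingers close. It gives the time, the measured TCP pose, the force, the opening and the grip force at its end, in the units of the state.
- get_obs(): the state, without advancing time (a new reading comes with each control period).
- camera(name): name is "scene" or "side" or "wrist"; returns a dict with "pixels" (384x512x3 uint8, blue, green, red), "range_z" (384x512 float32, m along the optical axis (not along the pixel's ray), 0 where there is no reading), "fx", "fy", "cx", "cy" (pixels), "R" (3x3) and "t" (3): a world point X has camera coordinates R X + t. Camera axes: x right, y down, z forward; pixel columns grow to the right and rows downward; lengths in m; the calibration is good to about 2 mm. A picture is of the moment at which its call begins.
- job_done(): hands the job in; it is judged then, once.
The state is a dict: "clock": time; "joints": joint angles; "dq": joint speeds; "tau": joint torques, N m; "ee_pos": TCP position; "tool_rot": TCP orientation; "ft_force": force on the tool from outside, world axes, zero at the start; "wrist_torque": the same for the moment, N m; "finger_gap": opening from 0.0 (shut) to 1.0 (fully open); "finger_force": force on a finger pad.
Only numpy, scipy, OpenCV 4.12 (cv2) and the standard library are available. Lean on these libraries where they do the work, as an engineer would, in place of code of your own. Each camera call takes 0.05 s, during which the arm holds its last target. There are 200 camera calls.

### The job

Slide open the green lid of the grey collet box and put every collet from the bench into it, lowering each one until you feel it touch down on the floor of the box, which is on springs at an unknown height, without dropping it or pressing hard. Then slide the lid fully shut, push the red key fully home in the brass lock on the front of the box, turn it clockwise as far as it goes, pull it out and put it back upright in its wooden holder, fully down. Leave the spanner, the spray can and the mug where they are.

Things in the scene. Friction and masses are not known exactly. Their poses are not given: they have to be found in the camera images.
- tin: Fixed grey open-topped steel box, outside 138 (x) by 198 (y), 90 mm high, walls 4 mm. Origin: centre of its underside, on the bench; the lock is on its -x side, the lid opens to +x, z up. Inside, a level black floor plate on springs fills the whole area: top 18 to 52 mm above the bench when empty (different every time, not reported), gives 1 mm per 4 N. Lid rails, 8 mm wide, top at 92 mm, run along both y sides and 140 mm beyond +x.
- lid_grip (a point): Centre of the yellow bar on the green sliding lid: 12 mm thick along the box's x, 60 mm long along y, 96.5 to 118.5 mm above the bench (this point: 109.5 mm). It rides with the lid; lid shut, it is 30 mm to -x and 30 mm to +y of the box's centre. The lid plate is 138 by 212 mm, its top 96.5 mm above the bench.
- lid (a joint): Travel of the lid along the box's +x in m: 0 shut, 0.14 fully open (the whole box free). Stops at both ends; about 2.5 N of friction, stays where it is left.
- lock_slot (a point): Centre of the keyhole's mouth, on top of the round brass lock plug (45 mm across, 74 mm above the bench) in a black block, 56 by 56 mm, on the -x side of the box. The slot goes straight down, 19 mm long along this point's x, 8 mm wide along its y, 30 mm deep. The point turns with the plug; z up.
- lock (a joint): Turn of the lock plug in rad, clockwise seen from above: starts at 0 to 0.15, stops at 1.05 (locked). Some friction (0.06 N m), stays where it is left. The key has about 0.2 rad of play in the slot either way.
- key_grip (a point): Centre of the key's red bow: 26 mm wide (its x), 9 thick (its y), 30 high; z up along the upright key. Below: steel collar, 28 mm across, underside 20 mm below this point; flat blade, 16 (x) by 5 (y) mm, tip 42 mm below this point, last 5 mm narrowed to 11 by 3. Starts in the holder, collar on its top. Home in the lock, the collar rests on the plug: this point 20 mm above the slot's mouth. 50 g.
- holder_slot (a point): Centre of the slot's mouth on the top of the fixed wooden key holder (70 by 60 mm, 40 mm high). Slot 21 mm along this point's x, 10 mm along its y, 30 mm deep. Key fully down: the key's bow centre 20 mm above this point.
- c1 (a point): Centre (half-way up) of collet 1, or None if there is no such collet this time or while it is held. Steel collet standing on the bench: 36 mm high, lower 20 mm is 29 mm across, upper 16 mm is 33 mm across with a brass line below; 90 to 170 g. z is its axis, upwards. 2 to 4 collets are there.
- c2 (a point): Centre (half-way up) of collet 2, or None if there is no such collet this time or while it is held. Steel collet standing on the bench: 36 mm high, lower 20 mm is 29 mm across, upper 16 mm is 33 mm across with a brass line below; 90 to 170 g. z is its axis, upwards. 2 to 4 collets are there.
- c3 (a point): Centre (half-way up) of collet 3, or None if there is no such collet this time or while it is held. Steel collet standing on the bench: 36 mm high, lower 20 mm is 29 mm across, upper 16 mm is 33 mm across with a brass line below; 90 to 170 g. z is its axis, upwards. 2 to 4 collets are there.
- c4 (a point): Centre (half-way up) of collet 4, or None if there is no such collet this time or while it is held. Steel collet standing on the bench: 36 mm high, lower 20 mm is 29 mm across, upper 16 mm is 33 mm across with a brass line below; 90 to 170 g. z is its axis, upwards. 2 to 4 collets are there.
- spanner: Steel spanner lying on the bench, about 180 mm long; leave alone.
- spray: Can, 52 mm across, 120 mm high, upright; origin at the centre of its underside; leave alone.
- mug: Blue mug, 80 mm across, 90 mm high; origin at the centre of its underside; leave alone.
Mind the look-alikes: they are no part of the job. Leave any orange or purple look-alike of the part that bears c4 alone.

How it is judged:
By the outcome, as a careful person would: the job done as asked, in the order asked, and still so for the second after the job is handed in, with the robot touching nothing.
Of collet1, collet2, collet3, collet4 only 2 to 4 are there at a start; the rules pass over those that are not, and their reading is None.
At some moment in a run one of collet1, collet2, collet3, collet4 may be knocked a few centimetres aside while the robot is not near it.
It also fails if it takes over 210 s, if anything falls off the work surface, if the arm or the gripper's body presses on something with over 40 N, if the wrist force passes 120 N, or if a joint passes its speed limit or range.

## Working session

There is one attempt and no reset: what is moved stays moved. The work goes in short steps, Python scripts to look and compute and a shell command to move; the robot and the scene stay as the last step left them, time stands still between calls to the robot, and variables do not carry over. Pictures are saved under pics/ and viewed, at most 14 in all, crops included, and the job is handed in when it is done.

```bash
mkdir -p pics
cat > h.py <<'E'
import numpy as np, cv2
from bench import get_obs, camera
from scipy.spatial.transform import Rotation as Ro
def ray(c,u,v,z):
    d=c['R'].T@np.array([(u-c['cx'])/c['fx'],(v-c['cy'])/c['fy'],1]); o=-c['R'].T@c['t']
    return o+d*(z-o[2])/d[2]
def pts(c):
    v,u=np.indices(c['range_z'].shape); z=c['range_z']
    X=np.stack([(u-c['cx'])/c['fx']*z,(v-c['cy'])/c['fy']*z,z],-1)
    return (X-c['t'])@c['R']
def proj(c,X):
    p=c['R']@np.array(X)+c['t']; return p[0]/p[2]*c['fx']+c['cx'],p[1]/p[2]*c['fy']+c['cy']
E
python3 - <<'E'
from h import *
for n in("scene","side"):
    c=camera(n); cv2.imwrite(f"pics/{n}0.png",cv2.resize(c['pixels'],(800,600)))
    np.savez(f"{n}0.npz",**c); print(n,-c['R'].T@c['t'],c['fx'],(c['range_z']>0).mean())
o=get_obs();print(o)
E
```

```text
scene [1.40315586 0.42359725 1.02249152] 471.943490040337 0.9961191813151041
side [ 0.4666699  -0.89158572  0.86350932] 431.8616621022224 0.99609375
{'clock': 0.1, 'joints': array([-1.50047616e+00,  2.07350482e-01,  1.54278661e+00, -8.49959319e-06,
        1.39351292e+00, -1.50491895e-01]), 'dq': array([ 0.00017334, -0.00242838, -0.00266162,  0.00123198,  0.00070182,
        0.00111131]), 'tau': array([-8.33048325e-04, -3.71868432e+01, -2.82294524e+01,  6.98910537e-02,
        3.10813682e-02, -5.06932020e-05]), 'ee_pos': array([ 0.12589162, -0.56050793,  0.30160943]), 'tool_rot': array([ 9.93910834e-01,  1.10182561e-01,  3.70452935e-05, -1.02801786e-03]), 'ft_force': array([-0.11126191, -1.04615989,  0.35132467]), 'wrist_torque': array([-0.00713444,  0.02441512,  0.00441881]), 'finger_force': 0.0, 'finger_gap': 1.0012330665376574}
```

View pics/scene0.png

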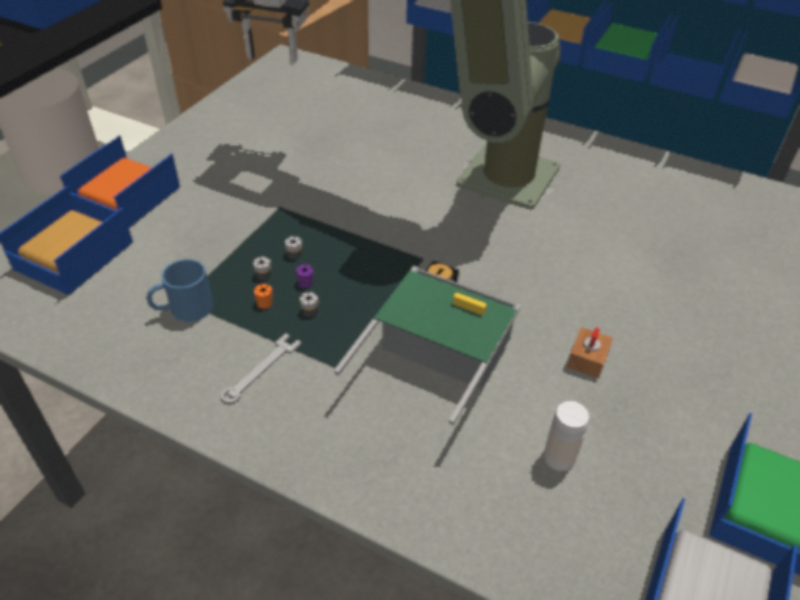

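View pics/side0.png

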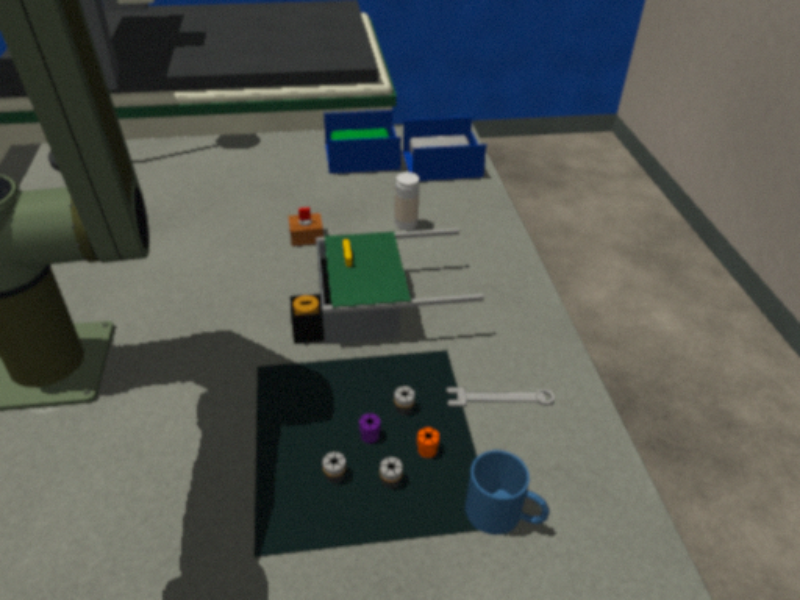

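Scene (800×600): the three steel-grey collets are at (293,246), (262,266) and (309,303). The purple (305,275) and orange (263,295) look-alikes stay put. The lid bar is at (469,303), the brass lock at (440,271) and the key and holder at (592,345). In the side view the collets are at (404,397), (334,464) and (391,470). I'll measure next and make one enlarged crop to confirm.

```bash
cat > m.py <<'E'
from h import *
def blobs(m,mn=8):
    n,l,s,c=cv2.connectedComponentsWithStats(m.astype(np.uint8)); return [(l==i) for i in range(1,n) if s[i,4]>=mn]
for n in("scene","side"):
    c=dict(np.load(n+"0.npz")); P=pts(c); h=cv2.cvtColor(c['pixels'],cv2.COLOR_BGR2HSV); H,S,V=cv2.split(h)
    on=(P[...,0]>.2)&(P[...,0]<.9)&(abs(P[...,1])<.5)
    print(n)
    for nm,m in dict(yellow=on&(H>20)&(H<35)&(S>150)&(P[...,2]>.085),lidgreen=on&(H>45)&(H<85)&(S>80)&(P[...,2]>.085),
        brass=on&(H>10)&(H<28)&(S>100)&(P[...,2]>.06)&(P[...,2]<.085),red=on&((H<6)|(H>174))&(S>150)&(P[...,1]>.0),
        wood=on&(H>4)&(H<20)&(S>90)&(P[...,2]>.034)&(P[...,2]<.045),
        grey=on&(S<70)&(V>90)&(P[...,2]>.028)&(P[...,2]<.045)&(P[...,1]<0)).items():
        for b in blobs(m):
            q=P[b]; vu=np.argwhere(b)
            zt=np.median(q[:,2]); (cx,cy),wh,a=cv2.minAreaRect((q[:,:2]*1000).astype(np.float32))
            print(nm,len(q),'px',vu.mean(0).round(0)[::-1],'med',np.median(q,0).round(4),'rect',round(cx,1),round(cy,1),np.round(wh,1),round(a,1))
c=dict(np.load("side0.npz"));cv2.imwrite("pics/crop1.png",cv2.resize(c['pixels'][225:330,190:320],None,fx=5,fy=5,interpolation=2))
E
python3 m.py
```

```text
scene
yellow 147 px [300. 194.] med [0.54   0.1276 0.1151] rect 537.5 126.3 [57.5 14.8] 89.3
lidgreen 2511 px [284. 202.] med [0.5759 0.09   0.0975] rect 566.2 94.2 [142.4 211.8] 0.3
brass 116 px [282. 172.] med [0.4449 0.0309 0.0746] rect 444.2 29.5 [44.1 51. ] 7.8
red 23 px [380. 214.] med [0.4677 0.3386 0.0745] rect 464.2 339.0 [ 6.8 23.9] 88.3
wood 64 px [168. 186.] med [ 0.6241 -0.2582  0.0371] rect 625.2 -258.2 [31.7 29.8] 73.1
wood 325 px [378. 222.] med [0.4714 0.3419 0.0407] rect 461.4 338.4 [77.  58.8] 1.8
grey 72 px [187. 155.] med [ 0.4793 -0.2838  0.0362] rect 478.6 -287.3 [37.5 29.2] 55.2
grey 76 px [167. 168.] med [ 0.5634 -0.3039  0.0362] rect 561.6 -305.9 [34.4 31. ] 81.0
grey 84 px [197. 192.] med [ 0.6033 -0.1689  0.0362] rect 600.9 -170.7 [34.8 30. ] 33.8
side
yellow 92 px [222. 161.] med [0.5387 0.1188 0.1176] rect 540.5 133.9 [16.6 80.8] 1.5
lidgreen 2013 px [234. 173.] med [0.5707 0.0751 0.0977] rect 569.1 93.2 [211.4 137.8] 89.9
brass 207 px [196. 195.] med [0.4547 0.0229 0.0735] rect 454.4 30.2 [45.3 59.7] 0.3
red 48 px [194. 136.] med [0.463  0.3348 0.0642] rect 463.2 335.1 [20.3 14.4] 18.7
wood 190 px [195. 143.] med [0.4652 0.3252 0.0409] rect 466.1 338.1 [69.7 70. ] 89.3
wood 117 px [274. 279.] med [ 0.6267 -0.2611  0.0369] rect 626.8 -259.6 [32.5 28.8] 79.5
grey 96 px [258. 252.] med [ 0.6017 -0.1734  0.0367] rect 603.1 -170.7 [32.1 28. ] 81.0
grey 125 px [213. 295.] med [ 0.4798 -0.291   0.0363] rect 480.3 -287.8 [32.  30.5] 51.6
grey 121 px [250. 298.] med [ 0.5614 -0.3091  0.0366] rect 561.4 -305.8 [33.7 29.7] 81.5
```

View pics/crop1.png

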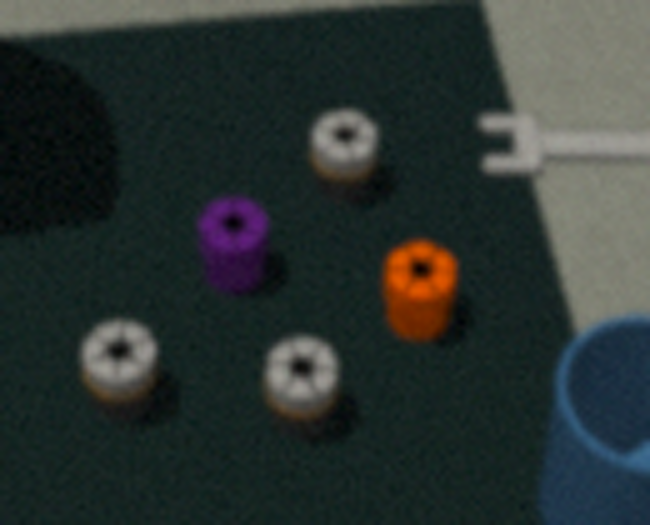

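The crop shows three light collets with the brass line, at crop (345,135), (120,350) and (302,365). Those are the real ones. Purple (233,225) and orange (421,270) are look-alikes. Heights and sizes match the given dimensions. First I'll square the tool with the world and go to the lid bar.

```bash
python3 -m crank '[[0,0,0,6.4,0],[0,0,0,12.65,0]]' 20
python3 -m crank '[[2,-3.6,0,0,0],[4,-7.1,0,0,0],[6,-10.7,0,0,0],[8,-14.2,0,0,0],[10,-17.8,0,0,0],[12,-21.3,0,0,0],[14,-24.9,0,0,0],[15.5,-27.5,0,0,0]]'
python3 -m crank '[[2,-3.6,0,0,0],[4,-7.1,0,0,0],[6,-10.7,0,0,0],[8,-14.2,0,0,0],[10,-17.8,0,0,0],[12,-21.3,0,0,0],[14,-24.9,0,0,0],[14,-24.9,0,0,0]]'
python3 -c "
from h import *
o=get_obs();print(o['ee_pos'],Ro.from_quat(o['tool_rot']).as_matrix().round(3).tolist(),o['joints'].round(2),o['ft_force'])"
```

```text
clock: 0.27
ee_pos: [0.1259, -0.5607, 0.3019]
tool_rot: [1.0, -0.003, -0.0, -0.001]
ft_force: [0.4, 0.0, 0.1]
finger_gap: 0.894
finger_force: 0.0
clock: 0.93
ee_pos: [0.2814, -0.283, 0.3021]
tool_rot: [1.0, 0.0, 0.0, -0.001]
ft_force: [-0.3, 0.5, -0.1]
finger_gap: 0.322
finger_force: 0.0
clock: 1.6
ee_pos: [0.4226, -0.0311, 0.3025]
tool_rot: [1.0, 0.005, 0.001, -0.002]
ft_force: [-0.4, 0.5, -0.2]
finger_gap: 0.004
finger_force: 0.0
[ 0.42259531 -0.03105592  0.30254389] [[1.0, 0.01, 0.001], [0.01, -1.0, 0.003], [0.001, -0.003, -1.0]] [-0.28 -0.13  1.89  0.    1.38  1.28] [-0.43936869  0.46062211 -0.18638823]
```

```bash
python3 -m crank '[[2,-4,0,0,0],[4,-8,0,0,0],[6,-12,-0,0,0],[8.4,-15.8,0,0,0],[8.4,-15.8,4,0,0],[8.4,-15.8,8,0,0],[8.4,-15.8,10.2,0,0],[8.4,-15.8,10.2,0,0]]'
python3 -m crank '[[1,0,0,0,0],[2,0,0,0,0],[3,0,0,0,0],[4,0,0,0,0],[5,0,0,0,0],[6,0,0,0,0],[7,0,0,0,0],[8,0,0,0,0]]'
python3 -m crank '[[1,0,0,0,0],[2,0,0,0,0],[3,0,0,0,0],[4,0,0,0,0],[5,0,0,0,0],[6,0,0,0,0],[6.5,0,0,0,0],[6.5,0,0,0,0]]'
python3 - <<'E'
from h import *
c=camera("scene"); cv2.imwrite("pics/s1.png",c['pixels'][100:330,120:420])
P=pts(c);h=cv2.cvtColor(c['pixels'],cv2.COLOR_BGR2HSV);H,S,V=cv2.split(h)
m=(H>45)&(H<85)&(S>80)&(P[...,2]>.09)&(P[...,2]<.105)&(P[...,0]<.9)
print(cv2.minAreaRect((P[m][:,:2]*1000).astype(np.float32)))
E
```

```text
clock: 2.27
ee_pos: [0.5023, 0.1207, 0.196]
tool_rot: [1.0, 0.0, -0.004, 0.0]
ft_force: [-1.0, 0.1, 0.5]
finger_gap: 0.003
finger_force: 0.0
clock: 2.93
ee_pos: [0.5858, 0.1204, 0.2006]
tool_rot: [1.0, -0.0, -0.0, 0.0]
ft_force: [-2.3, -0.9, -1.2]
finger_gap: 0.004
finger_force: 1.6
clock: 3.6
ee_pos: [0.6461, 0.1205, 0.2006]
tool_rot: [1.0, 0.0, -0.008, 0.001]
ft_force: [-19.4, -2.1, 10.7]
finger_gap: 0.008
finger_force: 9.5
((7.9459228515625, 94.7603759765625), (210.52671813964844, 1500.2479248046875), 89.98050689697266)
```

View pics/s1.png

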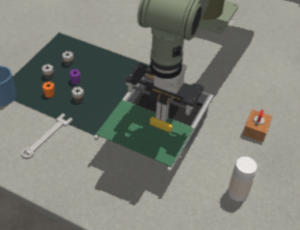

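The picture shows the lid pushed out (green panel ~(145,130)) with the bar against the fingers. The 19 N reading means it has reached its stop. I'll back off and go over collet A.

```bash
python3 -m crank '[[-0.8,0,0,0,0],[-1.5,0,-2,0,0],[-2,0,-5,0,0],[-3,4,-6,0,5.4],[-4,8,-6,0,5.4],[-4.5,12,-6,0,5.4],[-4.5,16,-6,0,5.4],[-4.5,20,-6,0,5.4]]'
python3 -m crank '[[0,3,0,0,5.4],[0,6,0,0,5.4],[0,9.2,0,0,5.4],[0,9.2,0,0,5.4],[0,9.2,0,0,5.4]]'
cat > look.py <<'E'
from h import *
import sys
o=get_obs(); print('tcp',o['ee_pos'].round(4),'ft',o['ft_force'].round(2),'yaw',Ro.from_quat(o['tool_rot']).as_euler('xyz',degrees=True).round(2))
for n in sys.argv[1:]:
    c=camera(n); P=pts(c); h=cv2.cvtColor(c['pixels'],cv2.COLOR_BGR2HSV); H,S,V=cv2.split(h)
    on=(P[...,0]>.2)&(P[...,0]<.9)&(abs(P[...,1])<.5)
    m=on&(S<70)&(V>90)&(P[...,2]>.031)&(P[...,2]<.045)&(P[...,1]<-.03)
    k,l,s,cc=cv2.connectedComponentsWithStats(m.astype(np.uint8))
    for i in range(1,k):
        if s[i,4]>30:
            q=P[l==i]; (x,y),wh,a=cv2.minAreaRect((q[:,:2]*1000).astype(np.float32)); print(n,'collet',round(x,1),round(y,1),np.round(wh,1),s[i,4])
    g=(H>45)&(H<85)&(S>80)&(P[...,2]>.09)&(P[...,2]<.105)&on
    if g.sum()>400: print(n,'lid',P[g].min(0).round(3),P[g].max(0).round(3))
E
python3 look.py scene side wrist; python3 -c "
from h import *
cv2.imwrite('pics/w1.png',camera('wrist')['pixels'])"
```

```text
clock: 4.32
ee_pos: [0.6065, -0.0814, 0.2628]
tool_rot: [1.0, 0.0, 0.003, 0.001]
ft_force: [0.2, 0.9, -0.7]
finger_gap: 0.322
finger_force: 0.0
clock: 4.73
ee_pos: [0.6063, -0.1738, 0.262]
tool_rot: [1.0, -0.002, 0.002, 0.001]
ft_force: [-0.2, -0.0, 0.3]
finger_gap: 0.573
finger_force: 0.0
tcp [ 0.6063 -0.1738  0.262 ] ft [-0.19 -0.01  0.26] yaw [179.91  -0.25  -0.21]
scene collet 476.9 -284.5 [33.8 25.4] 53
scene collet 561.9 -304.9 [37.5 30.8] 69
scene collet 601.7 -169.3 [31.5 26.6] 48
scene lid [ 0.616 -0.011  0.091] [0.759 0.2   0.104]
side collet 480.7 -288.4 [32.1 30.5] 130
side collet 561.1 -307.7 [30.6 29.8] 123
side lid [ 0.624 -0.013  0.092] [0.761 0.198 0.103]
wrist collet 602.1 -170.9 [31.8 31.6] 525
wrist collet 561.4 -306.7 [31.7 31.7] 550
wrist lid [ 0.621 -0.012  0.092] [0.759 0.06  0.099]
```

View pics/w1.png

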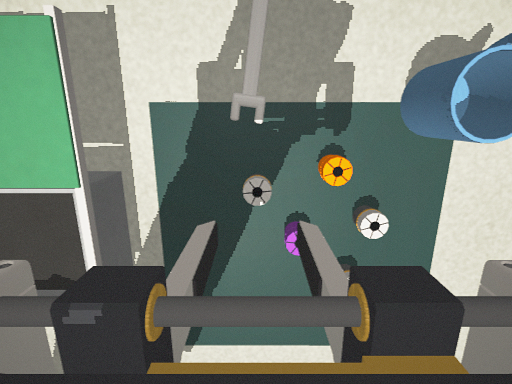

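The wrist picture shows collet A at (257,190) between the fingers, with the look-alikes off to the right. The lid edge reads x≈0.62, so the lid may be 15–18 mm short of fully open. I'll check that against the box wall.

Run:
```python
from h import *
for n in("side","wrist"):
    c=camera(n);P=pts(c)
    m=(P[...,1]>-.02)&(P[...,1]<.0)&(P[...,2]>.03)&(P[...,2]<.08)&(P[...,0]>.35)&(P[...,0]<.8)
    print(n,'sidewall x',np.percentile(P[m][:,0],[0,2,50,98,100]).round(4),'y',np.median(P[m][:,1]),m.sum())
    for z0,z1 in((.085,.0945),(.01,.06)):
        m=(P[...,1]>.01)&(P[...,1]<.18)&(P[...,2]>z0)&(P[...,2]<z1)&(P[...,0]>.48)&(P[...,0]<.66)
        if m.sum(): print('in',z0,m.sum(),np.percentile(P[m],[2,50,98],axis=0).round(4).tolist())
    # bar
    h=cv2.cvtColor(c['pixels'],cv2.COLOR_BGR2HSV)
    m=(P[...,2]>.106)&(P[...,2]<.125)&(P[...,1]>.05)&(P[...,1]<.2)&(h[...,0]>18)&(h[...,0]<36)&(h[...,1]>120)
    if m.sum(): print('bar',np.percentile(P[m],[2,50,98],axis=0).round(4).tolist())
```

```text
side sidewall x [0.439  0.4844 0.5478 0.6104 0.6165] y -0.0027300353053474943 551
in 0.085 50 [[0.4834, 0.0143, 0.0884], [0.4851, 0.0915, 0.091], [0.4872, 0.1727, 0.0943]]
in 0.01 1200 [[0.4893, 0.05, 0.0473], [0.5507, 0.1103, 0.0509], [0.6134, 0.1771, 0.0546]]
wrist sidewall x [0.5077 0.5171 0.5724 0.6185 0.7261] y -0.0033988922183091543 1730
in 0.085 333 [[0.6152, 0.0113, 0.0882], [0.6174, 0.0379, 0.0896], [0.6493, 0.066, 0.0944]]
in 0.01 6877 [[0.4858, 0.0289, 0.0477], [0.5527, 0.069, 0.0492], [0.6027, 0.1152, 0.051]]
```

The box walls are at x 0.481–0.619, so its centre is (0.550, 0.0945). The lid edge at 0.620 means it is fully open (it started ~18 mm open). The floor is at about 50 mm. Picking collet A.

```bash
python3 -m crank '[[-0.4,-0.3,0,0,5.4],[-0.4,-0.3,4,0,5.4],[-0.4,-0.3,8,0,5.4],[-0.4,-0.3,12,0,5.4],[-0.4,-0.3,14,0,5.4],[-0.4,-0.3,15.4,0,5.4],[-0.4,-0.3,15.4,0,5.4]]'
python3 look.py
```

```text
clock: 5.62
ee_pos: [0.5986, -0.1664, 0.1029]
tool_rot: [1.0, 0.0, -0.003, -0.001]
ft_force: [-1.1, 0.0, -0.1]
finger_gap: 0.573
finger_force: 0.0
tcp [ 0.5986 -0.1664  0.1029] ft [-1.1   0.02 -0.06] yaw [-1.7984e+02  3.7000e-01  5.0000e-02]
```

```bash
python3 -m crank '[[0,0,0,0,5.4],[0,0,0,0,5.4],[0,0,0,0,5.4]]'; python3 look.py; python3 -m crank '[[0,0,0,0,5.4]]'; python3 look.py
```

```text
clock: 5.87
ee_pos: [0.6027, -0.1687, 0.1094]
tool_rot: [1.0, 0.0, 0.002, 0.001]
ft_force: [0.9, -0.6, -0.1]
finger_gap: 0.577
finger_force: 0.0
tcp [ 0.6027 -0.1687  0.1094] ft [ 0.86 -0.55 -0.08] yaw [ 1.7988e+02 -2.7000e-01  1.0000e-02]
clock: 5.95
ee_pos: [0.6023, -0.1686, 0.109]
tool_rot: [1.0, 0.0, 0.002, 0.001]
ft_force: [-0.4, -0.6, 0.2]
finger_gap: 0.577
finger_force: 0.0
tcp [ 0.6023 -0.1686  0.109 ] ft [-0.39 -0.58  0.15] yaw [179.9   -0.23   0.  ]
```

```bash
python3 -m crank '[[0,0.2,0.2,0,5.4],[0,0.2,0.2,0,2.5],[0,0.2,0.2,0,2.5],[0,0.2,0.2,0,2.5],[0,0.2,0.2,0,2.5],[0,0.2,0.2,0,2.5],[0,0.2,0.2,0,2.5]]' 25
python3 -m crank '[[0,0,-2,0,2.5],[0,0,-5,0,2.5],[0,0,-9,0,2.5],[0,0,-12,0,2.5],[0,0,-14,0,2.5],[0,0,-14,0,2.5]]'
python3 look.py scene side
```

```text
clock: 6.53
ee_pos: [0.6009, -0.1701, 0.1047]
tool_rot: [1.0, -0.0, -0.0, 0.0]
ft_force: [-0.3, 0.1, 1.4]
finger_gap: 0.341
finger_force: 25.0
clock: 7.03
ee_pos: [0.6037, -0.1711, 0.2508]
tool_rot: [1.0, 0.0, 0.005, 0.002]
ft_force: [1.4, 0.4, 0.1]
finger_gap: 0.346
finger_force: 25.0
tcp [ 0.6037 -0.1711  0.2508] ft [1.37 0.43 0.07] yaw [ 1.7975e+02 -5.9000e-01  1.0000e-02]
scene collet 560.3 -306.3 [33.4 32.4] 74
scene lid [ 0.619 -0.011  0.092] [0.758 0.2   0.104]
side collet 480.3 -288.2 [31.8 30.4] 127
side collet 561.1 -307.8 [30.6 29.8] 123
side lid [ 0.653 -0.014  0.092] [0.76  0.198 0.103]
```

```bash
python3 -m crank '[[-1.3,-3.5,0,0,2.5],[-2.6,-7,0,0,2.5],[-3.9,-11,0,0,2.5],[-5.2,-15,0,0,2.5],[-6.5,-18.5,0,0,2.5],[-7.6,-22.1,0,0,2.5],[-7.6,-22.1,3,0,2.5],[-7.6,-22.1,6,0,2.5]]'
python3 -m crank '[[0,0,1.8,0,2.5],[0,0,1.8,0,2.5],[0,0,1.8,0,2.5],[0,0,1.8,0,2.5],[0,0,1.8,0,2.5],[0,0,1.8,0,2.5]]'
python3 look.py;python3 -m crank '[[0,0,0,0,2.5]]'; python3 -m crank '[[0,0,0,0,2.5]]'
```

```text
clock: 7.8
ee_pos: [0.5239, 0.0534, 0.1831]
tool_rot: [1.0, 0.002, 0.0, -0.0]
ft_force: [0.6, -0.5, -2.1]
finger_gap: 0.343
finger_force: 25.0
clock: 8.3
ee_pos: [0.526, 0.0507, 0.168]
tool_rot: [1.0, -0.0, 0.001, 0.0]
ft_force: [-0.6, 0.2, -0.0]
finger_gap: 0.341
finger_force: 25.0
tcp [0.526  0.0507 0.168 ] ft [-0.65  0.21 -0.  ] yaw [ 1.7999e+02 -1.6000e-01 -3.0000e-02]
clock: 8.38
ee_pos: [0.5258, 0.0507, 0.1679]
tool_rot: [1.0, -0.0, 0.001, 0.0]
ft_force: [-0.0, 0.3, -0.9]
finger_gap: 0.341
finger_force: 25.0
clock: 8.47
ee_pos: [0.5255, 0.0508, 0.1676]
tool_rot: [1.0, -0.0, 0.001, 0.0]
ft_force: [0.3, 0.3, -1.6]
finger_gap: 0.346
finger_force: 25.0
```

```bash
python3 -m crank '[[0,0,0.4,0,2.5],[0,0,0.8,0,2.5],[0,0,0.8,0,2.5],[0,0,0.8,0,2.5],[0,0,0.8,0,2.5]]'|egrep 'pos|ft'
python3 -m crank '[[0,0,0.1,0,2.5],[0,0,0.1,0,2.5],[0,0,0.1,0,2.5]]'|egrep 'pos|ft'
python3 -m crank '[[0,0,0.1,0,2.5],[0,0,0.1,0,2.5],[0,0,0.1,0,2.5]]'|egrep 'pos|ft'
python3 -m crank '[[0,0,0.1,0,2.5],[0,0,0.1,0,2.5],[0,0,0.1,0,2.5]]'|egrep 'pos|ft'
```

```text
ee_pos: [0.5248, 0.051, 0.1584]
ft_force: [1.8, -0.1, -0.7]
ee_pos: [0.5249, 0.051, 0.1576]
ft_force: [-0.3, -0.1, -1.3]
ee_pos: [0.5249, 0.0509, 0.1566]
ft_force: [0.8, 0.3, -0.7]
ee_pos: [0.5248, 0.051, 0.1556]
ft_force: [-1.2, 0.3, 0.0]
```

```bash
for i in 1; do python3 -m crank '[[0,0,0.05,0,2.5],[0,0,0.05,0,2.5],[0,0,0.05,0,2.5]]'|egrep 'pos|ft'
python3 -m crank '[[0,0,0,0,2.5]]'|egrep 'ft'
python3 -m crank '[[0,0,0.05,0,2.5],[0,0,0.05,0,2.5],[0,0,0.05,0,2.5]]'|egrep 'pos|ft'
python3 -m crank '[[0,0,0,0,2.5]]'|egrep 'ft'
done
```

```text
ee_pos: [0.5249, 0.051, 0.1551]
ft_force: [-0.6, 0.4, -1.4]
ft_force: [0.2, 0.8, -0.9]
ee_pos: [0.5249, 0.051, 0.1546]
ft_force: [-0.3, 0.1, -1.2]
ft_force: [-0.9, -0.4, -0.6]
```

```bash
python3 -m crank '[[0,0,0.05,0,2.5],[0,0,0.05,0,2.5],[0,0,0.05,0,2.5]]'|egrep 'pos|ft'
python3 -m crank '[[0,0,0,0,2.5]]'|egrep 'ft'
python3 -m crank '[[0,0,0.05,0,2.5],[0,0,0.05,0,2.5],[0,0,0.05,0,2.5]]'|egrep 'pos|ft'
python3 -m crank '[[0,0,0,0,2.5]]'|egrep 'ft'
```

```text
ee_pos: [0.525, 0.051, 0.1542]
ft_force: [-0.3, 0.6, -1.7]
ft_force: [1.0, 0.4, -2.4]
ee_pos: [0.525, 0.051, 0.1538]
ft_force: [-0.5, -0.2, 0.4]
ft_force: [0.4, 0.6, 0.6]
```

```bash
python3 -m crank '[[0,0,0.05,0,2.5],[0,0,0.05,0,2.5],[0,0,0.05,0,2.5]]'|egrep 'pos|ft'
python3 -m crank '[[0,0,0,0,2.5]]'|egrep 'ft'
```

```text
ee_pos: [0.525, 0.051, 0.1534]
ft_force: [-0.7, 1.0, 2.1]
ft_force: [-0.3, -0.3, 1.3]
```

Contact is felt: +2.5 to 3 N over baseline, touching at TCP ≈ 0.154. Releasing, then going over collet B (0.480, -0.288).

```bash
python3 -m crank '[[0,0,0,0,3.8],[0,0,0,0,4.4],[0,0,0,0,4.4],[0,0,0,0,4.4],[0,0,-2,0,4.4],[0,0,-6,0,4.4],[0,0,-10,0,4.4],[0,0,-10,0,4.4]]'
python3 -m crank '[[-0.7,4,0,0,5.4],[-1.4,8,0,0,5.4],[-2.1,12,0,0,5.4],[-2.8,16,0,0,5.4],[-3.5,20,0,0,5.4],[-4,24,0,0,5.4],[-4.5,28,0,0,5.4],[-4.5,32,0,0,5.4]]'|grep pos
python3 -m crank '[[0,1.9,0,0,5.4],[0,1.9,0,0,5.4],[0,1.9,0,0,5.4],[0,1.9,0,0,5.4],[0,1.9,0,0,5.4]]'|grep pos
python3 look.py wrist scene side
python3 -c "
from h import *
c=camera('side');a=c['pixels'];b=camera('wrist')['pixels']
cv2.imwrite('pics/v2.png',np.hstack([cv2.resize(a[130:230,160:290],(520,400)),cv2.resize(b,(270,400))]))
P=pts(c);m=(P[...,0]>.49)&(P[...,0]<.61)&(P[...,1]>.02)&(P[...,1]<.08)&(P[...,2]>.065)&(P[...,2]<.095);print('placed',np.median(P[m],0),m.sum())"
```

```text
clock: 11.97
ee_pos: [0.5296, 0.0508, 0.2618]
tool_rot: [1.0, 0.0, 0.008, 0.0]
ft_force: [2.2, 0.9, 1.1]
finger_gap: 0.465
finger_force: 0.0
ee_pos: [0.4788, -0.2708, 0.253]
ee_pos: [0.4799, -0.2865, 0.2528]
tcp [ 0.4799 -0.2865  0.2528] ft [-0.62 -0.09 -0.73] yaw [-1.7995e+02  3.0000e-02  9.0000e-02]
wrist collet 561.5 -307.0 [31.4 31.5] 673
wrist collet 479.2 -287.9 [32.1 31.7] 608
scene collet 478.6 -286.7 [33.9 31.8] 62
scene collet 561.7 -305.2 [30.7 25. ] 35
scene lid [ 0.618 -0.012  0.091] [0.757 0.2   0.104]
side collet 480.2 -288.3 [33.9 30. ] 130
side lid [ 0.623 -0.014  0.09 ] [0.759 0.202 0.103]
placed [nan nan nan] 0
  return _methods._mean(a, axis=axis, dtype=dtype,
  ret = um.true_divide(
```

View pics/v2.png

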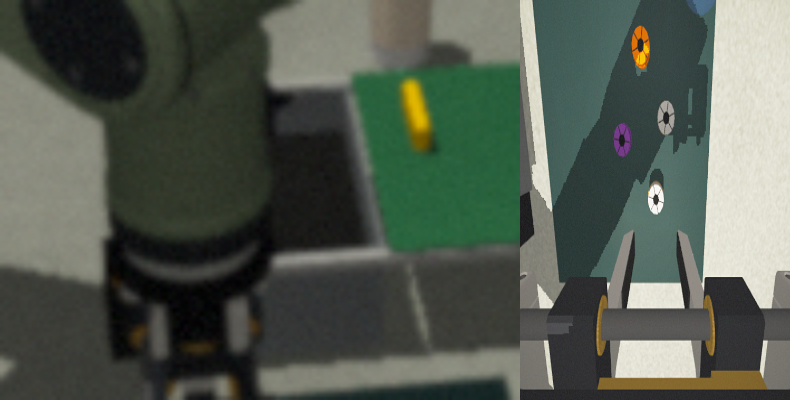

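The composite shows collet B at right (656,198) centred between the fingers. The placed collet is hidden by the arm and will be checked later. Picking B.

```bash
python3 -m crank '[[0,0.1,4,0,5.4],[0,0.1,8,0,5.4],[0,0.1,12,0,5.4],[0,0.1,14.6,0,5.4],[0,0.1,14.6,0,5.4],[0,0.1,14.6,0,5.4],[0,0.1,14.6,0,5.4]]'|grep pos
python3 -m crank '[[0,0,0,0,5.4],[0,0,0,0,2.5],[0,0,0,0,2.5],[0,0,0,0,2.5],[0,0,0,0,2.5],[0,0,0,0,2.5],[0,0,0,0,2.5]]' 25
python3 -m crank '[[0,0,-2,0,2.5],[0,0,-5,0,2.5],[0,0,-9,0,2.5],[0,0,-12,0,2.5],[0,0,-14,0,2.5],[0,0,-14,0,2.5],[0,0,-14,0,2.5]]'
python3 look.py scene side
```

```text
ee_pos: [0.4812, -0.2898, 0.109]
clock: 14.47
ee_pos: [0.4804, -0.2892, 0.1081]
tool_rot: [1.0, -0.0, 0.001, 0.0]
ft_force: [-0.8, 1.8, 5.9]
finger_gap: 0.345
finger_force: 25.0
clock: 15.05
ee_pos: [0.4802, -0.2894, 0.2477]
tool_rot: [1.0, 0.0, 0.001, 0.001]
ft_force: [0.4, -0.1, -2.1]
finger_gap: 0.342
finger_force: 25.0
tcp [ 0.4802 -0.2894  0.2477] ft [ 0.38 -0.09 -2.11] yaw [ 1.7991e+02 -9.0000e-02  0.0000e+00]
scene lid [ 0.617 -0.012  0.091] [0.759 0.2   0.104]
side lid [ 0.623 -0.013  0.092] [0.759 0.202 0.103]
```

```bash
python3 -m crank '[[1,-3.8,0,0,2.5],[1.9,-7.7,0,0,2.5],[2.9,-11.5,0,0,2.5],[3.8,-15.4,0,0,2.5],[4.8,-19.2,0,0,2.5],[5.7,-23,0,0,2.5],[6.7,-27,0,0,2.5],[7.6,-31,0,0,2.5]]'|grep pos
python3 -m crank '[[1,-3.7,0,0,2.5],[1.9,-7.4,0,0,2.5],[1.9,-7.4,3,0,2.5],[1.9,-7.4,6,0,2.5],[1.9,-7.4,7.8,0,2.5],[1.9,-7.4,7.8,0,2.5],[1.9,-7.4,7.8,0,2.5],[1.9,-7.4,7.8,0,2.5]]'|grep pos
python3 -m crank '[[0,0,0.2,0,2.5],[0,0,0.4,0,2.5],[0,0,0.5,0,2.5],[0,0,0.5,0,2.5],[0,0,0.5,0,2.5]]'|egrep 'pos|ft'
python3 -m crank '[[0,0,0,0,2.5]]'|egrep 'pos|ft'
python3 -m crank '[[0,0,0,0,2.5]]'|egrep 'pos|ft'
python3 -m crank '[[0,0,0,0,2.5]]'|egrep 'pos|ft'
```

```text
ee_pos: [0.5546, 0.023, 0.244]
ee_pos: [0.575, 0.0948, 0.1689]
ee_pos: [0.5751, 0.0948, 0.1647]
ft_force: [-0.1, -0.0, -0.7]
ee_pos: [0.5751, 0.0949, 0.1645]
ft_force: [0.1, 0.9, -0.3]
ee_pos: [0.575, 0.0949, 0.1644]
ft_force: [0.3, 0.2, -0.5]
ee_pos: [0.575, 0.095, 0.1643]
ft_force: [0.1, -0.1, -1.4]
```

```bash
python3 -m crank '[[0,0,0.2,0,2.5],[0,0,0.4,0,2.5],[0,0,0.5,0,2.5],[0,0,0.5,0,2.5],[0,0,0.5,0,2.5]]'|egrep 'pos|ft'
python3 -m crank '[[0,0,0.1,0,2.5],[0,0,0.1,0,2.5],[0,0,0.1,0,2.5]]'|egrep 'pos|ft'
python3 -m crank '[[0,0,0,0,2.5]]'|egrep 'ft'
python3 -m crank '[[0,0,0.05,0,2.5],[0,0,0.05,0,2.5],[0,0,0.05,0,2.5]]'|egrep 'pos|ft'
python3 -m crank '[[0,0,0,0,2.5]]'|egrep 'ft'
```

```text
ee_pos: [0.5748, 0.095, 0.1589]
ft_force: [0.3, -0.6, -0.4]
ee_pos: [0.5749, 0.095, 0.1581]
ft_force: [-0.5, -0.5, -0.9]
ft_force: [-0.5, 0.0, -0.6]
ee_pos: [0.5749, 0.0949, 0.1576]
ft_force: [0.9, 0.5, -1.2]
ft_force: [-0.6, -0.4, -1.3]
```

```bash
python3 -m crank '[[0,0,0.05,0,2.5],[0,0,0.05,0,2.5],[0,0,0.05,0,2.5]]'|egrep 'pos|ft'
python3 -m crank '[[0,0,0,0,2.5]]'|egrep 'ft'
python3 -m crank '[[0,0,0.05,0,2.5],[0,0,0.05,0,2.5],[0,0,0.05,0,2.5]]'|egrep 'pos|ft'
python3 -m crank '[[0,0,0,0,2.5]]'|egrep 'ft'
```

```text
ee_pos: [0.575, 0.095, 0.1573]
ft_force: [-0.5, 0.4, 0.2]
ft_force: [-0.5, -0.5, -0.4]
ee_pos: [0.575, 0.095, 0.1569]
ft_force: [-0.3, 0.0, 1.1]
ft_force: [-0.6, 0.3, 1.5]
```

Touchdown felt again (+2.2 N, at the predicted height). Releasing and going over collet C.

```bash
python3 -m crank '[[0,0,0,0,3.8],[0,0,0,0,4.4],[0,0,0,0,4.4],[0,0,0,0,4.4],[0,0,-2,0,4.4],[0,0,-6,0,4.4],[0,0,-10,0,4.4],[0,0,-10,0,4.4]]'|egrep 'pos|ft|gap'
python3 -m crank '[[-0.2,4,0,0,5.4],[-0.4,8,0,0,5.4],[-0.6,12,0,0,5.4],[-0.8,16,0,0,5.4],[-1.0,20,0,0,5.4],[-1.2,24,0,0,5.4],[-1.35,28,0,0,5.4],[-1.35,32,0,0,5.4]]'|grep pos
python3 -m crank '[[0,4,0,0,5.4],[0,8.1,0,0,5.4],[0,8.1,0,0,5.4],[0,8.1,0,0,5.4],[0,8.1,0,0,5.4],[0,8.1,0,0,5.4]]'|grep pos
python3 look.py wrist side
```

```text
ee_pos: [0.5796, 0.0951, 0.266]
ft_force: [1.8, -0.1, 0.8]
finger_gap: 0.47
ee_pos: [0.5609, -0.227, 0.2566]
ee_pos: [0.5615, -0.3046, 0.2563]
tcp [ 0.5615 -0.3046  0.2563] ft [0.46 0.02 0.58] yaw [-1.7995e+02  2.0000e-02  8.0000e-02]
wrist collet 561.4 -307.4 [31.7 32.1] 599
side collet 561.0 -308.2 [30.7 29.7] 122
side lid [ 0.669 -0.013  0.092] [0.759 0.197 0.103]
```

```bash
python3 -m crank '[[0,0.2,4,0,5.4],[0,0.2,8,0,5.4],[0,0.2,12,0,5.4],[0,0.2,14.9,0,5.4],[0,0.2,14.9,0,5.4],[0,0.2,14.9,0,5.4],[0,0.2,14.9,0,5.4]]'|grep pos
python3 -m crank '[[0,0,0,0,5.4],[0,0,0,0,2.5],[0,0,0,0,2.5],[0,0,0,0,2.5],[0,0,0,0,2.5],[0,0,0,0,2.5],[0,0,0,0,2.5]]' 25
python3 -m crank '[[0,0,-2,0,2.5],[0,0,-5,0,2.5],[0,0,-9,0,2.5],[0,0,-12,0,2.5],[0,0,-14,0,2.5],[0,0,-14,0,2.5],[0,0,-14,0,2.5]]'
python3 look.py scene side
```

```text
ee_pos: [0.5629, -0.3082, 0.1099]
clock: 22.0
ee_pos: [0.5619, -0.3081, 0.1089]
tool_rot: [1.0, -0.0, 0.001, 0.0]
ft_force: [-1.2, 1.4, 6.2]
finger_gap: 0.34
finger_force: 25.0
clock: 22.58
ee_pos: [0.5616, -0.3084, 0.2482]
tool_rot: [1.0, -0.0, 0.001, 0.001]
ft_force: [-0.6, 0.2, -2.4]
finger_gap: 0.346
finger_force: 25.0
tcp [ 0.5616 -0.3084  0.2482] ft [-0.61  0.2  -2.39] yaw [ 1.7992e+02 -8.0000e-02 -1.0000e-02]
scene lid [ 0.619 -0.011  0.091] [0.759 0.2   0.104]
side lid [ 0.669 -0.014  0.092] [0.759 0.198 0.102]
```

```bash
python3 -m crank '[[-0.3,-3.9,0,0,2.5],[-0.6,-7.8,0,0,2.5],[-0.9,-11.7,0,0,2.5],[-1.2,-15.6,0,0,2.5],[-1.5,-19.5,0,0,2.5],[-1.8,-23.4,0,0,2.5],[-2.1,-27.3,0,0,2.5],[-2.4,-31.2,0,0,2.5]]'|grep pos
python3 -m crank '[[-0.4,-4,0,0,2.5],[-0.8,-8,0,0,2.5],[-1.2,-12,0,0,2.5],[-1.2,-14.1,0,0,2.5],[-1.2,-14.1,3,0,2.5],[-1.2,-14.1,6,0,2.5],[-1.2,-14.1,7.8,0,2.5],[-1.2,-14.1,7.8,0,2.5]]'|grep pos
python3 -m crank '[[0,0,0,0,2.5],[0,0,0,0,2.5],[0,0,0,0,2.5],[0,0,0.2,0,2.5],[0,0,0.4,0,2.5],[0,0,0.4,0,2.5],[0,0,0.4,0,2.5],[0,0,0.4,0,2.5]]'|egrep 'pos|ft'
python3 -m crank '[[0,0,0,0,2.5]]'|egrep 'pos|ft'
python3 -m crank '[[0,0,0,0,2.5]]'|egrep 'pos|ft'
python3 -m crank '[[0,0,0,0,2.5]]'|egrep 'pos|ft'
```

```text
ee_pos: [0.5353, 0.0059, 0.2445]
ee_pos: [0.5198, 0.1446, 0.162]
ee_pos: [0.5255, 0.1449, 0.1659]
ft_force: [0.4, 0.2, -1.0]
ee_pos: [0.5255, 0.145, 0.1659]
ft_force: [0.1, -0.8, -1.5]
ee_pos: [0.5254, 0.145, 0.1658]
ft_force: [-0.4, 0.0, -0.7]
ee_pos: [0.5254, 0.145, 0.1657]
ft_force: [0.3, 0.7, -2.5]
```

```bash
python3 -m crank '[[0,0,0.2,0,2.5],[0,0,0.4,0,2.5],[0,0,0.6,0,2.5],[0,0,0.65,0,2.5],[0,0,0.65,0,2.5]]'|egrep 'pos|ft'
python3 -m crank '[[0,0,0.05,0,2.5],[0,0,0.05,0,2.5],[0,0,0.05,0,2.5]]'|egrep 'pos|ft'
python3 -m crank '[[0,0,0,0,2.5]]'|egrep 'ft'
python3 -m crank '[[0,0,0.05,0,2.5],[0,0,0.05,0,2.5],[0,0,0.05,0,2.5]]'|egrep 'pos|ft'
python3 -m crank '[[0,0,0,0,2.5]]'|egrep 'ft'
```

```text
ee_pos: [0.5251, 0.1449, 0.1587]
ft_force: [-1.1, 0.3, -1.3]
ee_pos: [0.5255, 0.145, 0.1587]
ft_force: [0.2, 0.3, -2.1]
ft_force: [0.4, -0.6, -1.1]
ee_pos: [0.5254, 0.1449, 0.1581]
ft_force: [0.0, 0.5, -2.4]
ft_force: [-0.1, 1.2, -1.3]
```

```bash
python3 -m crank '[[0,0,0.05,0,2.5],[0,0,0.05,0,2.5],[0,0,0.05,0,2.5]]'|egrep 'pos|ft'
python3 -m crank '[[0,0,0,0,2.5]]'|egrep 'ft'
python3 -m crank '[[0,0,0.05,0,2.5],[0,0,0.05,0,2.5],[0,0,0.05,0,2.5]]'|egrep 'pos|ft'
python3 -m crank '[[0,0,0,0,2.5]]'|egrep 'ft'
```

```text
ee_pos: [0.5255, 0.145, 0.1578]
ft_force: [-0.6, -1.1, -1.4]
ft_force: [-0.5, -0.3, -1.3]
ee_pos: [0.5255, 0.145, 0.1574]
ft_force: [-0.4, 0.0, 0.2]
ft_force: [-0.1, 0.1, 0.4]
```

```bash
python3 -m crank '[[0,0,0.04,0,2.5],[0,0,0.04,0,2.5],[0,0,0.04,0,2.5]]'|egrep 'pos|ft'
python3 -m crank '[[0,0,0,0,3.8],[0,0,0,0,4.4],[0,0,0,0,4.4],[0,0,0,0,4.4],[0,0,-2,0,4.4],[0,0,-6,0,4.4],[0,0,-9,0,4.4],[0,0,-9,0,4.4]]'|egrep 'pos|ft|gap'
python3 -m crank '[[4,-1,0,0,0],[8,-2,0,0,0],[12,-2,0,0,0],[16,-2,0,0,0],[19,-2,0,0,0],[19,-2,0,0,0],[19,-2,0,0,0],[19,-2,0,0,0]]'|grep pos
python3 - <<'E'
from h import *
import subprocess
a=camera('side');b=camera('scene');o=camera('wrist')
cv2.imwrite('pics/v3.png',np.hstack([cv2.resize(a['pixels'][130:230,160:290],(390,300)),cv2.resize(b['pixels'][120:250,200:360],(400,300))]))
for c in(a,b):
    P=pts(c);h=cv2.cvtColor(c['pixels'],cv2.COLOR_BGR2HSV)
    m=((P[...,0]>.487)&(P[...,0]<.612)&(P[...,1]>.005)&(P[...,1]<.184)&(P[...,2]>.075)&(P[...,2]<.095)).astype(np.uint8)
    k,l,s,_=cv2.connectedComponentsWithStats(m)
    for i in range(1,k):
        if s[i,4]>10: print(s[i,4],np.median(P[l==i],0).round(3))
    m=(P[...,2]>.106)&(P[...,2]<.125)&(P[...,1]>.05)&(P[...,1]<.2)&(h[...,0]>18)&(h[...,0]<36)&(h[...,1]>120)
    if m.sum(): print('bar',np.percentile(P[m],[2,50,98],axis=0).round(4).tolist())
E
python3 look.py
```

```text
ee_pos: [0.5255, 0.145, 0.157]
ft_force: [-0.7, -0.0, 1.5]
ee_pos: [0.5294, 0.1455, 0.2541]
ft_force: [-0.0, 0.6, 0.5]
finger_gap: 0.468
ee_pos: [0.7144, 0.165, 0.2453]
85 [0.526 0.139 0.085]
91 [0.575 0.089 0.085]
100 [0.527 0.045 0.085]
bar [[0.6558, 0.0935, 0.1071], [0.6607, 0.1148, 0.118], [0.6675, 0.148, 0.1221]]
24 [0.535 0.051 0.086]
bar [[0.655, 0.0972, 0.1072], [0.6632, 0.112, 0.1175], [0.6663, 0.1269, 0.1226]]
tcp [0.7142 0.1652 0.2472] ft [ 0.65 -0.54  1.03] yaw [-1.8e+02  2.0e-02  3.0e-02]
```

View pics/v3.png

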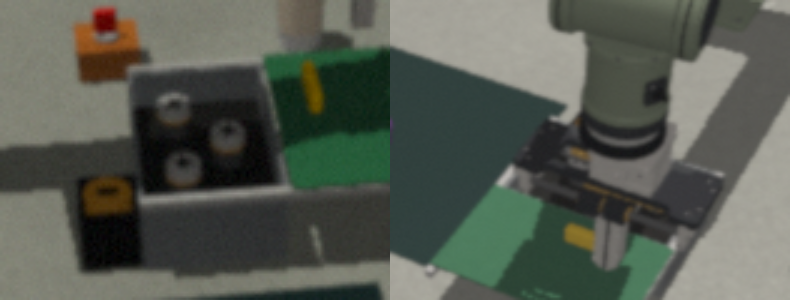

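Left view: all three collets stand in the box at (175,105), (228,135) and (183,165), tops at 85 mm, clear of the lid. The bar is at x≈0.661. Now pushing the lid shut.

```bash
python3 -m crank '[[0,4.1,0,0,0],[0,4.1,0,0,0],[0,4.1,3,0,0],[0,4.1,4.6,0,0],[0,4.1,4.6,0,0],[0,4.1,4.6,0,0],[0,4.1,4.6,0,0]]'|egrep 'pos|ft'
python3 -m crank '[[-2,0,0,0,0],[-4,0,0,0,0],[-5,0,0,0,0],[-6,0,0,0,0],[-7,0,0,0,0],[-8,0,0,0,0],[-9,0,0,0,0],[-10,0,0,0,0]]'|egrep 'pos|ft'
python3 -m crank '[[-1,0,0,0,0],[-2,0,0,0,0],[-3,0,0,0,0],[-4,0,0,0,0],[-5,0,0,0,0],[-6,0,0,0,0],[-6.7,0,0,0,0],[-6.7,0,0,0,0]]'|egrep 'pos|ft'
python3 -m crank '[[0,0,0,0,0],[0,0,0,0,0],[-0.3,0,0,0,0],[-0.6,0,0,0,0],[-0.6,0,0,0,0],[-0.6,0,0,0,0]]'|egrep 'pos|ft'
```

```text
ee_pos: [0.7157, 0.1242, 0.2025]
ft_force: [0.9, -0.7, -0.4]
ee_pos: [0.6172, 0.1243, 0.2036]
ft_force: [4.2, 0.6, -2.0]
ee_pos: [0.5486, 0.1243, 0.203]
ft_force: [0.4, 0.3, 0.6]
ee_pos: [0.5429, 0.124, 0.2012]
ft_force: [1.9, 0.8, 0.8]
```

```bash
python3 -m crank '[[-0.3,0,0,0,0],[-0.4,0,0,0,0],[-0.4,0,0,0,0],[-0.4,0,0,0,0]]'|egrep 'pos|ft'
python3 -m crank '[[-0.2,0,0,0,0],[-0.3,0,0,0,0],[-0.3,0,0,0,0],[-0.3,0,0,0,0]]'|egrep 'pos|ft'
python3 -m crank '[[-0.2,0,0,0,0],[-0.2,0,0,0,0],[-0.2,0,0,0,0]]'|egrep 'pos|ft'
```

```text
ee_pos: [0.5383, 0.1239, 0.2008]
ft_force: [1.8, -0.1, 2.5]
ee_pos: [0.5355, 0.124, 0.2007]
ft_force: [3.4, 0.7, 2.3]
ee_pos: [0.535, 0.1239, 0.2008]
ft_force: [8.0, 1.0, -4.2]
```

```bash
python3 -m crank '[[-0.2,0,0,0,0],[-0.3,0,0,0,0],[-0.3,0,0,0,0],[-0.3,0,0,0,0]]'|egrep 'pos|ft'
python3 -m crank '[[0.3,0,0,0,0],[1.2,0,0,0,0],[1.2,0,-3,0,0],[1.2,0,-7,0,0],[-2,-4,-10,0,0],[-4,-8,-10,0,4],[-6,-12,-10,0,4],[-8,-16,-10,0,4]]'|egrep 'pos|ft'
python3 -m crank '[[0,-2,0,0,4],[0,-2,0,0,4],[0,-2,0,0,4],[0,-2,0,0,4]]'|egrep 'pos|ft'
python3 - <<'E'
from h import *
for n in('scene','side','wrist'):
    c=camera(n);P=pts(c);H,S,V=cv2.split(cv2.cvtColor(c['pixels'],cv2.COLOR_BGR2HSV))
    m=(P[...,2]>.106)&(P[...,2]<.125)&(P[...,1]>.05)&(P[...,1]<.2)&(P[...,0]>.45)&(H>18)&(H<36)&(S>120)
    if m.sum(): print(n,'bar',np.percentile(P[m],[2,50,98],axis=0).round(4).tolist())
    m=(H>45)&(H<85)&(S>80)&(P[...,2]>.09)&(P[...,2]<.105)&(P[...,0]>.3)&(P[...,0]<.9)
    if m.sum(): print(n,'lid',np.percentile(P[m],[1,99],axis=0).round(4).tolist())
    cv2.imwrite(f'pics/w3{n}.png',c['pixels'])
E
python3 look.py
```

```text
ee_pos: [0.5343, 0.1239, 0.2009]
ft_force: [15.3, 0.9, -10.5]
ee_pos: [0.46, 0.2627, 0.3008]
ft_force: [0.7, -0.2, -1.1]
ee_pos: [0.4611, 0.2812, 0.2995]
ft_force: [0.2, -1.3, -0.5]
scene bar [[0.5137, 0.0992, 0.1071], [0.5231, 0.1272, 0.1172], [0.5281, 0.1547, 0.122]]
scene lid [[0.4841, -0.0079, 0.0932], [0.6164, 0.1964, 0.1019]]
side bar [[0.5164, 0.0944, 0.1067], [0.5219, 0.1167, 0.1185], [0.528, 0.1506, 0.1222]]
side lid [[0.4849, -0.0103, 0.0935], [0.6198, 0.1962, 0.1012]]
wrist bar [[0.5146, 0.0983, 0.1081], [0.5202, 0.1288, 0.1178], [0.5255, 0.1555, 0.1195]]
wrist lid [[0.4825, 0.0291, 0.0945], [0.6174, 0.1995, 0.0979]]
tcp [0.4618 0.2806 0.2999] ft [ 0.08 -0.69 -0.32] yaw [ 1.7995e+02  8.0000e-02 -1.2000e-01]
```

View pics/w3wrist.png

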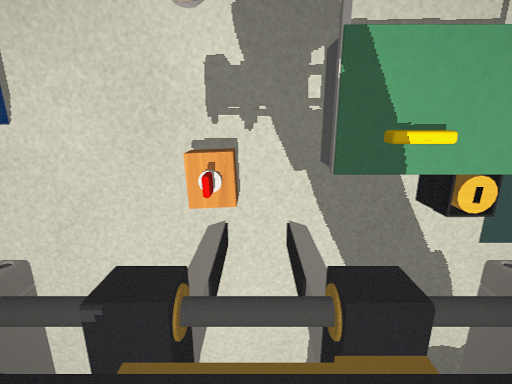

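The lid is shut: bar at x≈0.520 and a 15 N stop. In the wrist image the key bow is at (208,184) in the holder and the lock slot at (478,195). Measuring both.

```bash
cat > k.py <<'E'
from h import *
o=get_obs();print('tcp',o['ee_pos'].round(4),'yaw',Ro.from_quat(o['tool_rot']).as_euler('xyz',degrees=True).round(2))
c=camera('wrist');P=pts(c);im=c['pixels'];H,S,V=cv2.split(cv2.cvtColor(im,cv2.COLOR_BGR2HSV))
def rect(mask,z,nm):
    k,l,s,_=cv2.connectedComponentsWithStats(mask.astype(np.uint8))
    if k<2: return
    i=1+s[1:,4].argmax(); vu=np.argwhere(l==i)
    w=np.array([ray(c,u,v,z)[:2] for v,u in vu])*1000
    r=cv2.minAreaRect(w.astype(np.float32)); d=w-w.mean(0); a=np.degrees(np.arctan2(*np.linalg.eigh(d.T@d)[1][::-1,1]))
    print(nm,len(vu),'px',vu.mean(0)[::-1].round(0),'mean',w.mean(0).round(1),'rect',np.round(r[0],1),np.round(r[1],1),round(r[2],1),'pca',round(a,1))
red=((H<6)|(H>174))&(S>150)&(P[...,1]>.2)
rect(red&(P[...,2]>.071),.075,'bowtop'); rect(red,.06,'red')
wood=(H>6)&(H<20)&(S>90)&(P[...,2]>.034)&(P[...,2]<.045)&(P[...,1]>.2)
rect(wood,.04,'wood')
rect((P[...,2]>.048)&(P[...,2]<.0535+.004)&(P[...,1]>.2)&(S<90),.05,'collar')
br=(H>14)&(H<32)&(S>110)&(P[...,2]>.066)&(P[...,2]<.082)&(P[...,0]<.5)&(P[...,1]<.08)
rect(br,.074,'plug')
if br.sum()>50:
    y,x=np.where(br); hull=cv2.convexHull(np.c_[x,y].astype(np.int32)); mm=np.zeros(br.shape,np.uint8); cv2.fillConvexPoly(mm,hull,1)
    w=np.array([ray(c,u,v,.074)[:2] for u,v in hull[:,0]]).astype(np.float32)*1000; print('plug circ',cv2.minEnclosingCircle(w))
    mm=cv2.erode(mm,np.ones((3,3)))
    rect((mm>0)&(V<90),.074,'slot')
np.savez('wk.npz',**c)
E
python3 k.py
```

```text
tcp [0.4618 0.2806 0.2999] yaw [ 1.7995e+02  8.0000e-02 -1.2000e-01]
bowtop 149 px [206. 186.] mean [464.  336.8] rect [463.7 336.8] [24.2  8.1] 1.2 pca -177.9
red 230 px [207. 184.] mean [462.6 337.8] rect [462.4 338. ] [11.7 30.3] 87.4 pca 176.0
wood 2220 px [210. 179.] mean [464.8 337.5] rect [463.  337.6] [70.6 60.3] 2.2 pca -176.8
collar 2 px [206. 172.] mean [474.9 340.8] rect [474.9 340.8] [1.7 0. ] 133.9 pca 133.9
plug 1252 px [475. 194.] mean [454.2  33.7] rect [453.8  33.5] [50.4 43.8] 80.1 pca 74.0
plug circ ((453.13922119140625, 33.847721099853516), 25.408607482910156)
slot 104 px [478. 195.] mean [453.1  30.4] rect [453.1  30.4] [ 7.1 17.8] 88.0 pca 177.7
```

```bash
python3 -m crank '[[0.2,-2.8,0,-1,3],[0.2,-5.6,0,-2,3],[0.2,-5.6,4,-2,3],[0.2,-5.6,8,-2,3],[0.2,-5.6,10,-2,3],[0.2,-5.6,10,-2,3],[0.2,-5.6,10,-2,3],[0.2,-5.6,10,-2,3]]'|egrep 'pos|ft'
python3 k.py
python3 -c "
from h import *
cv2.imwrite('pics/w4.png',dict(np.load('wk.npz'))['pixels'])"
```

```text
ee_pos: [0.465, 0.338, 0.2022]
ft_force: [0.5, 0.4, 0.3]
tcp [0.465  0.338  0.2022] yaw [-1.7993e+02 -1.6000e-01  1.9400e+00]
bowtop 291 px [257. 220.] mean [464.3 337.7] rect [464.  337.7] [25.   7.2] 1.9 pca -177.7
red 363 px [257. 216.] mean [462.  337.6] rect [461.8 337.8] [33.7  7.7] 2.1 pca -178.4
wood 3560 px [256. 201.] mean [468.9 338. ] rect [463.4 337.9] [70.2 59.8] 1.9 pca -178.9
collar 4 px [252. 200.] mean [472.6 342.4] rect [472.6 342.4] [0.4 2.8] 66.0 pca 160.0
```

View pics/w4.png

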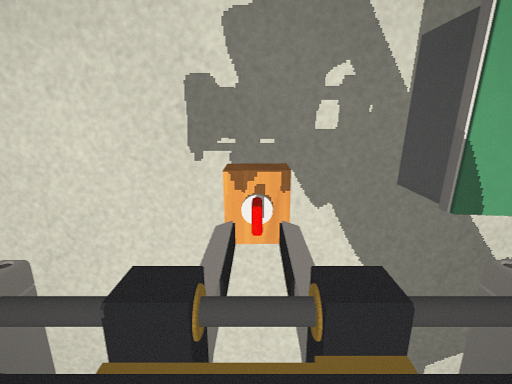

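The key bow is at (257,218), centred between the fingers and aligned within 0.1°. Descending and gripping.

```bash
python3 -m crank '[[-0.1,0,2.5,0,3],[-0.1,0,4.5,0,3],[-0.1,0,5.6,0,3],[-0.1,0,5.6,0,3],[-0.1,0,5.6,0,3],[-0.1,0,5.6,0,3],[-0.1,0,5.6,0,3],[-0.1,0,5.6,0,3]]'|egrep 'pos|ft'
python3 -m crank '[[0,0,0,0,3],[0,0,0,0,0.5],[0,0,0,0,0.5],[0,0,0,0,0.5],[0,0,0,0,0.5],[0,0,0,0,0.5],[0,0,0,0,0.5]]' 40
python3 -m crank '[[0,0,0,0,0.5],[0,0,0,0,0.5]]'
python3 look.py
```

```text
ee_pos: [0.4634, 0.3384, 0.1459]
ft_force: [-0.1, 0.8, -0.2]
clock: 35.25
ee_pos: [0.4625, 0.3379, 0.1444]
tool_rot: [1.0, 0.017, -0.0, 0.0]
ft_force: [-0.2, -0.3, 0.2]
finger_gap: 0.092
finger_force: 40.0
clock: 35.42
ee_pos: [0.4625, 0.3379, 0.1444]
tool_rot: [1.0, 0.017, -0.0, 0.0]
ft_force: [-0.2, 0.5, 0.4]
finger_gap: 0.096
finger_force: 40.0
tcp [0.4625 0.3379 0.1444] ft [-0.2   0.49  0.42] yaw [180.   0.   2.]
```

```bash
python3 -m crank '[[0,0,-0.7,0,0.5],[0,0,-1.5,0,0.5],[0,0,-2.5,0,0.5],[0,0,-4,0,0.5],[0,0,-8,0,0.5],[0,0,-12,0,0.5],[0,0,-12.5,0,0.5]]'|egrep 'pos|ft|gap'
python3 -m crank '[[0,4,0,0,0.5],[-0.3,8,0,0,0.5],[-0.6,12,0,0,0.5],[-0.9,16,0,0,0.5],[-1.2,20,0,0,0.5],[-1.3,23.8,0,4.2,0.5],[-1.3,23.8,0,4.2,0.5],[-1.3,23.8,0,4.2,0.5]]'|egrep 'pos|ft|gap'
python3 -m crank '[[0,0,0,0,0.5],[0,0,0,0,0.5],[0,0,0,0,0.5]]'|egrep 'pos|ft|gap'
python3 k.py
python3 -c "
from h import *
cv2.imwrite('pics/w5.png',dict(np.load('wk.npz'))['pixels'])"
```

```text
ee_pos: [0.4661, 0.3399, 0.2791]
ft_force: [0.2, 0.5, 0.1]
finger_gap: 0.092
ee_pos: [0.4582, 0.098, 0.2704]
ft_force: [-0.5, 0.8, -0.2]
finger_gap: 0.094
ee_pos: [0.4579, 0.1009, 0.2695]
ft_force: [-0.1, 0.1, 0.2]
finger_gap: 0.092
tcp [0.4579 0.1009 0.2695] yaw [-1.7998e+02 -1.0000e-02 -2.0500e+00]
wood 3231 px [ 50. 189.] mean [464.4 335.6] rect [463.3 335.3] [70.3 63.9] 2.2 pca -178.4
plug 1370 px [325. 196.] mean [454.4  31.5] rect [453.9  31.4] [45.5 43.5] 44.4 pca 46.2
plug circ ((454.5301208496094, 30.838577270507812), 23.198640823364258)
slot 132 px [326. 197.] mean [453.   30.3] rect [452.9  30.3] [ 7.5 18.1] 87.2 pca 176.7
```

View pics/w5.png

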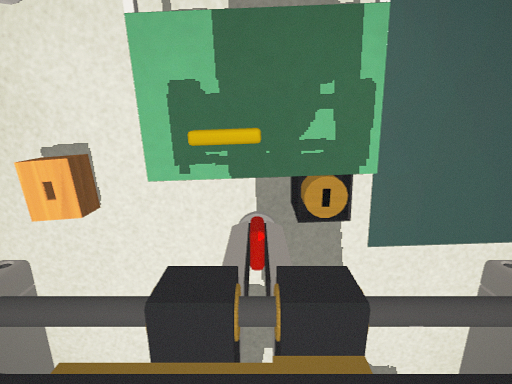

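The slot is at (326,197) px and the held key bow at (257,245). Checking the bow's offset in the gripper.

Run:
```python
from h import *
c=dict(np.load('wk.npz'));P=pts(c);H,S,V=cv2.split(cv2.cvtColor(c['pixels'],cv2.COLOR_BGR2HSV))
m=((H<6)|(H>174))&(S>150)&(P[...,2]>.12); print(np.percentile(P[m],[1,25,50,75,99],axis=0).round(4).tolist())
t=m&(P[...,2]>.197); w=np.array([ray(c,u,v,.2001)[:2] for v,u in np.argwhere(t)]).astype(np.float32)*1000; print(t.sum(),cv2.minAreaRect(w),w.mean(0))
o=get_obs()['ee_pos'];print(o)
```

```text
[[0.4469, 0.0956, 0.1748], [0.4557, 0.098, 0.1964], [0.4637, 0.1001, 0.1989], [0.4697, 0.1023, 0.1997], [0.4713, 0.1047, 0.203]]
558 ((459.68505859375, 100.44926452636719), (8.660125732421875, 25.0255184173584), 88.25346374511719) [459.68256  100.270546]
[0.45781027 0.10093524 0.26945509]
```

```bash
python3 -m crank '[[0,3,0,0,0.5],[-0.4,6,0,1,0.5],[-0.4,7,0,1,0.5],[-0.4,7,3,1,0.5],[-0.4,7,5.7,1,0.5],[-0.4,7,5.7,1,0.5],[-0.4,7,5.7,1,0.5],[-0.4,7,5.7,1,0.5]]'|egrep 'pos|ft|gap'
python3 -m crank '[[0,0,0,0,0.5],[0,0,0,0,0.5],[0,0,0,0,0.5]]'|egrep 'pos|ft|gap'
python3 look.py
python3 - <<'E'
from h import *
a=camera('side')['pixels'];b=camera('wrist')['pixels']
cv2.imwrite('pics/v6.png',np.hstack([cv2.resize(a[160:230,160:250],(400,300),interpolation=2),cv2.resize(b[100:300,150:400],(400,300),interpolation=2)]))
E
```

```text
ee_pos: [0.452, 0.0304, 0.2134]
ft_force: [0.5, -0.8, 0.6]
finger_gap: 0.092
ee_pos: [0.4521, 0.03, 0.2138]
ft_force: [-0.1, -0.8, 0.1]
finger_gap: 0.093
tcp [0.4521 0.03   0.2138] ft [-0.14 -0.77  0.11] yaw [ 1.7999e+02 -1.6000e-01 -3.1700e+00]
```

View pics/v6.png

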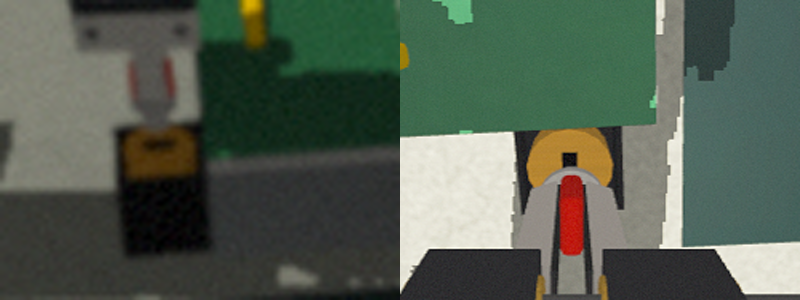

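The key (right half, (571,215)) lines up with the slot (570,160). Descending with force checks.

```bash
python3 -m crank '[[0,-0.1,0.5,0,0.5],[0,-0.1,1.1,0,0.5],[0,-0.1,1.1,0,0.5],[0,-0.1,1.1,0,0.5]]'|egrep 'pos|ft'
python3 -m crank '[[0,0,0.2,0,0.5],[0,0,0.4,0,0.5],[0,0,0.4,0,0.5],[0,0,0.4,0,0.5]]'|egrep 'pos|ft'
python3 -m crank '[[0,0,0.2,0,0.5],[0,0,0.3,0,0.5],[0,0,0.3,0,0.5],[0,0,0.3,0,0.5]]'|egrep 'pos|ft'
```

```text
ee_pos: [0.4506, 0.0309, 0.2005]
ft_force: [0.8, 0.5, -0.6]
ee_pos: [0.4511, 0.0308, 0.1972]
ft_force: [1.0, 0.2, -1.5]
ee_pos: [0.4514, 0.0308, 0.1944]
ft_force: [0.2, 0.3, 0.2]
```

```bash
python3 -m crank '[[0,0,0.2,0,0.5],[0,0,0.4,0,0.5],[0,0,0.5,0,0.5],[0,0,0.5,0,0.5]]'|egrep 'pos|ft|gap'
python3 -m crank '[[0,0,0.2,0,0.5],[0,0,0.4,0,0.5],[0,0,0.5,0,0.5],[0,0,0.5,0,0.5]]'|egrep 'pos|ft|gap'
python3 -m crank '[[0,0,0.2,0,0.5],[0,0,0.4,0,0.5],[0,0,0.4,0,0.5],[0,0,0.4,0,0.5]]'|egrep 'pos|ft|gap'
```

```text
ee_pos: [0.4514, 0.0308, 0.1892]
ft_force: [1.1, -0.2, -0.8]
finger_gap: 0.091
ee_pos: [0.4514, 0.0308, 0.1842]
ft_force: [1.9, 0.3, -1.4]
finger_gap: 0.088
ee_pos: [0.4514, 0.0308, 0.1802]
ft_force: [2.0, -0.3, -1.9]
finger_gap: 0.095
```

```bash
python3 -m crank '[[0,0,0.1,0,0.5],[0,0,0.1,0,0.5],[0,0,0.1,0,0.5]]'|egrep 'pos|ft|gap'
python3 -m crank '[[0,0,0.1,0,0.5],[0,0,0.1,0,0.5],[0,0,0.1,0,0.5]]'|egrep 'pos|ft|gap'
python3 -m crank '[[0,0,0.1,0,0.5],[0,0,0.1,0,0.5],[0,0,0.1,0,0.5]]'|egrep 'pos|ft|gap'
```

```text
ee_pos: [0.4514, 0.0308, 0.1794]
ft_force: [2.4, -0.0, -0.8]
finger_gap: 0.093
ee_pos: [0.4514, 0.0308, 0.1785]
ft_force: [1.6, -0.6, -1.5]
finger_gap: 0.091
ee_pos: [0.4515, 0.0308, 0.1783]
ft_force: [-0.7, 0.3, 5.7]
finger_gap: 0.092
```

The key is home: it stopped at TCP 0.1783 (predicted 0.1784) with a rising force. Turning clockwise from this wrist pose would run joint 6 into its limit, so I'll press home, release, regrasp half a turn round, then turn.

```bash
python3 -m crank '[[0,0,0.12,0,0.5],[0,0,0.12,0,0.5],[0,0,0.12,0,0.5]]'|egrep 'pos|ft'
python3 -m crank '[[0,0,0,0,1.5],[0,0,0,0,2.4],[0,0,0,0,2.4],[0,0,0,0,2.4],[0,0,-2,0,2.4],[0,0,-5,0,2.4],[0,0,-6,0,2.4]]'|egrep 'pos|ft|gap'
python3 -m crank '[[0,0,0,-7,2.4],[0,0,0,-14,2.4],[0,0,0,-21,2.4],[0,0,0,-28,2.4],[0,0,0,-35,2.4],[0,0,0,-42,2.4],[0,0,0,-49,2.4],[0,0,0,-56,2.4]]'|grep rot
python3 -m crank '[[0,0,0,-7,2.4],[0,0,0,-14,2.4],[0,0,0,-21,2.4],[0,0,0,-28,2.4],[0,0,0,-35,2.4],[0,0,0,-42,2.4],[0,0,0,-49,2.4],[0,0,0,-56,2.4]]'|grep rot
python3 -m crank '[[0,0,0,-7,2.4],[0,0,0,-14,2.4],[0,0,0,-21,2.4],[0,0,0,-28,2.4],[0,0,0,-35,2.4],[0,0,0,-42,2.4],[0,0,0,-49,2.4],[0,0,0,-56,2.4]]'|grep rot
python3 -m crank '[[0,0,0,-6,2.4],[0,0,0,-12,2.4],[0,0,0,-12,2.4],[0,0,0,-12,2.4],[0,0,0,-12,2.4]]'|grep rot
python3 look.py
python3 - <<'E'
from h import *
for n in('wrist','side'):
    c=camera(n);P=pts(c);H,S,V=cv2.split(cv2.cvtColor(c['pixels'],cv2.COLOR_BGR2HSV))
    m=((H<6)|(H>174))&(S>150)&(P[...,0]>.4)&(P[...,0]<.5)&(abs(P[...,1]-.03)<.06)
    print(n,np.percentile(P[m],[1,50,99],axis=0).round(4).tolist())
    t=m&(P[...,2]>.104); w=np.array([ray(c,u,v,.109)[:2] for v,u in np.argwhere(t)]).astype(np.float32)*1000
    if len(w)>5: print(n,len(w),cv2.minAreaRect(w))
E
```

```text
ee_pos: [0.4516, 0.0308, 0.1782]
ft_force: [-3.6, 0.7, 13.8]
ee_pos: [0.4523, 0.0307, 0.2385]
ft_force: [1.1, 0.2, -0.2]
finger_gap: 0.258
tool_rot: [0.894, 0.447, -0.001, -0.001]
tool_rot: [0.58, 0.815, -0.0, -0.001]
tool_rot: [0.129, 0.992, 0.0, -0.001]
tool_rot: [0.029, 1.0, 0.0, -0.0]
tcp [0.4509 0.0308 0.2356] ft [ 0.46 -0.03  0.28] yaw [ 1.8000e+02 -5.0000e-02  1.7667e+02]
wrist [[0.4385, 0.0258, 0.0838], [0.4476, 0.0301, 0.1079], [0.4631, 0.0344, 0.1098]]
wrist 317 ((450.1158752441406, 30.18146514892578), (7.9117112159729, 25.689542770385742), 86.59996032714844)
side [[0.4409, 0.0029, 0.0472], [0.453, 0.0273, 0.0953], [0.4677, 0.0314, 0.1112]]
side 20 ((453.53826904296875, 24.98232650756836), (8.537890434265137, 21.702823638916016), 83.21736145019531)
```

```bash
python3 -m crank '[[-0.1,0,2,0,2.4],[-0.1,0,4,0,2.4],[-0.1,0,5.6,0,2.4],[-0.1,0,5.6,0,2.4],[-0.1,0,5.6,0,2.4],[-0.1,0,5.6,0,2.4],[-0.1,0,5.6,0,2.4]]'|egrep 'pos|ft'
python3 -m crank '[[0,0,0,0,0.5],[0,0,0,0,0.5],[0,0,0,0,0.5],[0,0,0,0,0.5],[0,0,0,0,0.5],[0,0,0,0,0.5]]' 45
python3 -m crank '[[0,0,0.1,0,0.5],[0,0,0.1,0,0.5],[0,0,0.1,0,0.5]]'
python3 -c "
from h import *
print(get_obs()['wrist_torque'])"
```

```text
ee_pos: [0.453, 0.0307, 0.1813]
ft_force: [0.2, -0.8, -0.4]
clock: 45.17
ee_pos: [0.4526, 0.0307, 0.1808]
tool_rot: [0.028, 1.0, -0.0, 0.001]
ft_force: [-0.8, 0.1, 3.9]
finger_gap: 0.093
finger_force: 45.0
clock: 45.42
ee_pos: [0.4528, 0.0308, 0.1808]
tool_rot: [0.028, 1.0, -0.0, 0.0]
ft_force: [-2.0, 0.2, 11.2]
finger_gap: 0.094
finger_force: 45.0
[0.17799091 0.54518275 0.02815479]
```

```bash
python3 -m crank '[[0,0,-0.05,5,0.5],[0,0,-0.05,10,0.5],[0,0,-0.05,15,0.5],[0,0,-0.05,20,0.5],[0,0,-0.05,25,0.5],[0,0,-0.05,30,0.5],[0,0,-0.05,35,0.5],[0,0,-0.05,40,0.5]]'|egrep 'pos|ft|rot'
cat > t.py <<'E'
from h import *
o=get_obs();print(o['ee_pos'].round(4),'yaw',Ro.from_quat(o['tool_rot']).as_euler('xyz',degrees=True).round(1)[2],'F',o['ft_force'].round(1),'T',o['wrist_torque'].round(3),o['finger_gap']*94)
E
python3 t.py
python3 -m crank '[[0,0,0,3,0.5],[0,0,0,6,0.5],[0,0,0,9,0.5],[0,0,0,12,0.5],[0,0,0,12,0.5]]'>/dev/null; python3 t.py
python3 -m crank '[[0,0,0,2,0.5],[0,0,0,4,0.5],[0,0,0,4,0.5]]'>/dev/null; python3 t.py
```

```text
ee_pos: [0.453, 0.0305, 0.1808]
tool_rot: [0.37, 0.929, -0.0, 0.001]
ft_force: [-0.8, -0.1, 7.5]
[0.453  0.0305 0.1808] yaw 136.6 F [-0.8 -0.1  7.5] T [-0.043  0.136  0.064] 8.82669671527391
[0.4529 0.0305 0.1808] yaw 124.7 F [-1.7 -0.9  7.3] T [-0.092  0.199 -0.03 ] 8.573762555761418
[0.4529 0.0305 0.1808] yaw 120.8 F [-1.6 -0.3  7.7] T [-0.081  0.127 -0.003] 8.76882376190186
```

```bash
python3 -m crank '[[0,0,0,2,0.5],[0,0,0,4,0.5],[0,0,0,4,0.5]]'>/dev/null; python3 t.py
python3 -m crank '[[0,0,0,2,0.5],[0,0,0,4,0.5],[0,0,0,4,0.5]]'>/dev/null; python3 t.py
python3 -m crank '[[0,0,0,1,0.5],[0,0,0,3,0.5],[0,0,0,3,0.5]]'>/dev/null; python3 t.py
python3 -m crank '[[0,0,0,0,0.5]]'>/dev/null; python3 t.py
```

```text
[0.4529 0.0305 0.1808] yaw 116.7 F [-2.2  0.2  7.3] T [-0.089  0.216  0.009] 8.680667773541986
[0.4528 0.0306 0.1808] yaw 112.7 F [-1.6 -0.   6.8] T [-0.124  0.245  0.001] 8.59453205902101
[0.4528 0.0306 0.1808] yaw 109.7 F [-1.6  0.2  6.9] T [-0.103  0.273 -0.028] 8.757587854080121
[0.4528 0.0305 0.1808] yaw 109.8 F [-1.7 -0.2  7.7] T [-0.119  0.273 -0.039] 8.919367541342016
```

```bash
python3 -m crank '[[0,0,0,2,0.5],[0,0,0,3,0.5],[0,0,0,3,0.5]]'>/dev/null; python3 t.py
python3 -m crank '[[0,0,0,2,0.5],[0,0,0,3,0.5],[0,0,0,3,0.5]]'>/dev/null; python3 t.py
python3 -m crank '[[0,0,0,0,0.5]]'>/dev/null; python3 t.py
```

```text
[0.4528 0.0305 0.1808] yaw 106.8 F [-1.2 -0.   7.7] T [-0.087  0.241  0.039] 8.686575510824008
[0.4528 0.0306 0.1808] yaw 103.8 F [-2.4  0.8  7.3] T [-0.025  0.262  0.246] 8.502378594800891
[0.4528 0.0306 0.1808] yaw 103.9 F [-1.3 -1.1  8.6] T [-0.054  0.252  0.298] 8.65721074600037
```

```bash
python3 -m crank '[[0,0,0,2,0.5],[0,0,0,2,0.5],[0,0,0,2,0.5]]'>/dev/null; python3 t.py
python3 -m crank '[[0,0,0,2,0.5],[0,0,0,2,0.5],[0,0,0,2,0.5]]'>/dev/null; python3 t.py
```

```text
[0.4527 0.0306 0.1808] yaw 101.9 F [-1.8  0.3  7.6] T [-0.039  0.278  0.39 ] 8.598891247650597
[0.4527 0.0307 0.1808] yaw 99.9 F [-1.5  0.5  7.3] T [-0.014  0.334  0.562] 8.816637504089806
```

The lock is at its stop: torque 0.56 N·m against 0.06 friction, after 77° including the play. I'll back off inside the play so the blade is free, then pull out.

```bash
python3 -m crank '[[0,0,0,-5,0.5],[0,0,-0.05,-10,0.5],[0,0,-0.1,-13,0.5],[0,0,-0.1,-13,0.5],[0,0,-0.1,-13,0.5]]'>/dev/null; python3 t.py
python3 -m crank '[[0,0,-0.4,0,0.5],[0,0,-0.8,0,0.5],[0,0,-1.2,0,0.5],[0,0,-1.6,0,0.5]]'>/dev/null; python3 t.py
python3 -m crank '[[0,0,-0.5,0,0.5],[0,0,-1,0,0.5],[0,0,-3,0,0.5],[0,0,-6,0,0.5],[0,0,-8,0,0.5],[0,0,-8,0,0.5]]'>/dev/null; python3 t.py
```

```text
[0.4524 0.0307 0.1808] yaw 112.7 F [ 0.3 -0.9  2.7] T [-0.094 -0.111 -0.033] 9.127711560529821
[0.4521 0.0307 0.197 ] yaw 112.8 F [ 0.3 -1.1 -1.6] T [-0.173 -0.355  0.035] 8.355992840912663
[0.4547 0.0306 0.2818] yaw 112.8 F [ 1.1  0.2 -0.1] T [-0.055 -0.151 -0.01 ] 8.869834076736028
```

```bash
python3 -m crank '[[0,0,0,-7,0.5],[0,0,0,-14,0.5],[0,0,0,-21,0.5],[0,0,0,-28,0.5],[0,0,0,-35,0.5],[0,0,0,-42,0.5],[0,0,0,-49,0.5],[0,0,0,-56,0.5]]'>/dev/null
python3 -m crank '[[0,0,0,-7,0.5],[0,0,0,-13.2,0.5],[0,-4,0,-13.2,0.5],[0,-8,0,-13.2,0.5],[0,-10,0,-13.2,0.5],[0,-10,0,-13.2,0.5]]'>/dev/null; python3 t.py
```

```text
[ 0.4317 -0.0699  0.2758] yaw -178.2 F [ 0.5 -0.2 -0.4] T [ 0.04  -0.185  0.006] 8.645939383943597
```

```bash
python3 - <<'E'
from h import *
for n in('wrist','side'):
    c=camera(n);P=pts(c);H,S,V=cv2.split(cv2.cvtColor(c['pixels'],cv2.COLOR_BGR2HSV))
    br=(H>10)&(H<32)&(S>110)&(P[...,2]>.066)&(P[...,2]<.082)&(P[...,0]<.5)&(abs(P[...,1]-.03)<.04)
    print(n,br.sum())
    if br.sum()<60: continue
    y,x=np.where(br);mm=np.zeros(br.shape,np.uint8);cv2.fillConvexPoly(mm,cv2.convexHull(np.c_[x,y].astype(np.int32)),1);mm=cv2.erode(mm,np.ones((3,3)))
    w=np.array([ray(c,u,v,.074)[:2] for v,u in np.argwhere((mm>0)&(V<90))]).astype(np.float32)*1000
    if len(w)>5: print(cv2.minAreaRect(w))
E
python3 -m crank '[[-0.5,4,0,0,0.5],[-1,8,0,0,0.5],[-1.5,12,0,0,0.5],[-2,16,0,0,0.5],[-2.5,20,0,0,0.5],[-3,24,0,0,0.5],[-3.5,28,0,0,0.5],[-4,32,0,0,0.5]]'>/dev/null
python3 -m crank '[[-0.35,4,0,0,0.5],[-0.35,8.7,0,0,0.5],[-0.35,8.7,0,0,0.5],[-0.35,8.7,0,0,0.5],[-0.35,8.7,0,0,0.5]]'>/dev/null; python3 t.py
```

```text
wrist 1303
((452.9880065917969, 29.914443969726562), (6.199525356292725, 17.145503997802734), 30.651073455810547)
side 174
((284.6776428222656, 17.217071533203125), (380.37078857421875, 49.35767364501953), 1.7906243801116943)
[0.4609 0.3416 0.2759] yaw -177.8 F [-0.3 -0.3 -0.1] T [ 0.005 -0.193 -0.031] 8.849330399583708
```

The slot now sits at -59°, about 56° clockwise from its -3° start, which matches the locked stop. Aligning over the holder.

```bash
python3 -m crank '[[-0.27,-0.37,2,0,0.5],[-0.27,-0.37,5,0,0.5],[-0.27,-0.37,8,0,0.5],[-0.27,-0.37,9.3,0,0.5],[-0.27,-0.37,9.3,0,0.5],[-0.27,-0.37,9.3,0,0.5],[-0.27,-0.37,9.3,0,0.5],[-0.27,-0.37,9.3,0,0.5]]'>/dev/null; python3 t.py
python3 - <<'E'
from h import *
o=get_obs()['ee_pos']
c=camera('wrist');P=pts(c);H,S,V=cv2.split(cv2.cvtColor(c['pixels'],cv2.COLOR_BGR2HSV))
z=o[2]-.0868+.015
t=((H<6)|(H>174))&(S>150)&(abs(P[...,2]-z)<.005); w=np.array([ray(c,u,v,z)[:2] for v,u in np.argwhere(t)]).astype(np.float32)*1000; print('bow',len(w),cv2.minAreaRect(w),z)
m=(H>6)&(H<20)&(S>90)&(P[...,2]>.034)&(P[...,2]<.045)&(P[...,1]>.2)
w=np.array([ray(c,u,v,.04)[:2] for v,u in np.argwhere(m)]).astype(np.float32)*1000; print('wood',cv2.minAreaRect(w))
cv2.imwrite('pics/w7.png',np.hstack([c['pixels'][100:330,130:390],cv2.resize(camera('side')['pixels'][100:170,160:240],(263,230))]))
E
```

```text
[0.4661 0.3374 0.1858] yaw -178.0 F [0.7 0.1 0.2] T [ 0.08  -0.119 -0.028] 8.657751377009381
bow 563 ((463.1075134277344, 336.69573974609375), (25.870189666748047, 8.389962196350098), 1.5036585330963135) 0.11399969866956786
wood ((461.8959655761719, 337.1716613769531), (70.65390014648438, 59.73576736450195), 2.249650239944458)
```

View pics/w7.png

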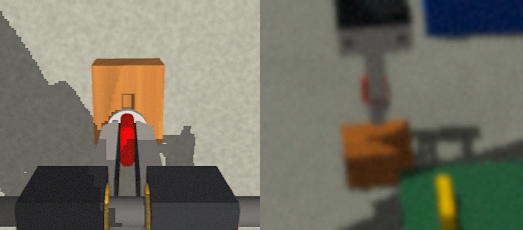

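The picture shows the key (127,140) just above the holder slot (127,100), aligned in y and yaw. The bow is ~1.5–2 mm too far in +x, so I'll correct that and lower gently.

```bash
python3 -m crank '[[0.18,0.05,0.5,0,0.5],[0.18,0.05,1.2,0,0.5],[0.18,0.05,1.2,0,0.5],[0.18,0.05,1.2,0,0.5]]'>/dev/null; python3 t.py
python3 -m crank '[[0,0,0.3,0,0.5],[0,0,0.5,0,0.5],[0,0,0.5,0,0.5],[0,0,0.5,0,0.5]]'>/dev/null; python3 t.py
python3 -m crank '[[0,0,0.2,0,0.5],[0,0,0.4,0,0.5],[0,0,0.4,0,0.5],[0,0,0.4,0,0.5]]'>/dev/null; python3 t.py
```

```text
[0.4624 0.3376 0.1708] yaw -178.0 F [ 0.3  0.5 -1. ] T [ 0.044 -0.162 -0.039] 8.87754160960871
[0.463  0.3377 0.1664] yaw -178.0 F [ 0.6 -0.6  0.4] T [ 0.046 -0.171  0.005] 8.887833388319942
[0.463  0.3377 0.1625] yaw -178.0 F [ 0.2  0.8 -0.1] T [ 0.016 -0.145 -0.013] 8.7948069668744
```

```bash
python3 -m crank '[[0,0,0.2,0,0.5],[0,0,0.4,0,0.5],[0,0,0.6,0,0.5],[0,0,0.6,0,0.5]]'>/dev/null; python3 t.py
python3 -m crank '[[0,0,0.2,0,0.5],[0,0,0.4,0,0.5],[0,0,0.6,0,0.5],[0,0,0.7,0,0.5],[0,0,0.7,0,0.5]]'>/dev/null; python3 t.py
python3 -m crank '[[0,0,0.1,0,0.5],[0,0,0.2,0,0.5],[0,0,0.2,0,0.5],[0,0,0.2,0,0.5]]'>/dev/null; python3 t.py
```

```text
[0.4628 0.3376 0.1561] yaw -178.0 F [ 0.1 -0.7 -1.1] T [ 0.041 -0.15   0.034] 8.358717462144014
[0.4629 0.3377 0.1493] yaw -178.0 F [-0.6  0.1  0.1] T [ 0.049 -0.189  0.045] 8.695804352822393
[0.4631 0.3378 0.1477] yaw -178.0 F [ 0.4  0.4 -0.4] T [ 0.037 -0.163  0.043] 8.834459878798427
```

```bash
python3 -m crank '[[0,0,0.1,0,0.5],[0,0,0.1,0,0.5],[0,0,0.1,0,0.5]]'>/dev/null; python3 t.py
python3 -m crank '[[0,0,0.1,0,0.5],[0,0,0.1,0,0.5],[0,0,0.1,0,0.5]]'>/dev/null; python3 t.py
```

```text
[0.4633 0.3379 0.1469] yaw -178.0 F [ 0.6  1.3 -0.4] T [ 0.064 -0.218  0.005] 8.695571877968062
[0.4633 0.3379 0.1469] yaw -178.0 F [-2.1 -0.5  5.5] T [-0.15   0.246 -0.011] 8.619618958389765
```

Fully down: it stopped at 0.1469 (predicted 0.1468) with a 5.5 N contact. Releasing, retreating and checking.

```bash
python3 -m crank '[[0,0,0,0,1.2],[0,0,0,0,2.4],[0,0,0,0,2.4],[0,0,0,0,2.4],[0,0,-2,0,2.4],[0,0,-5,0,2.4],[0,0,-9,0,2.4],[0,0,-13,0,2.4]]'>/dev/null
python3 -m crank '[[0,0,-2,0,2.4],[0,-3,-2,0,2.4],[0,-6,-2,0,2.4],[0,-6,-2,0,2.4],[0,-6,-2,0,2.4]]'>/dev/null; python3 t.py; python3 look.py
python3 - <<'E'
from h import *
ims=[]
for n in('wrist','side'):
    c=camera(n);P=pts(c);H,S,V=cv2.split(cv2.cvtColor(c['pixels'],cv2.COLOR_BGR2HSV))
    m=((H<6)|(H>174))&(S>150)&(P[...,1]>.2)&(P[...,0]<.6)&(P[...,0]>.35)
    print(n,'key z',np.percentile(P[m],[1,50,99],axis=0).round(4).tolist())
    g=(P[...,2]>.106)&(P[...,2]<.125)&(P[...,1]>.05)&(P[...,1]<.2)&(P[...,0]>.45)&(H>18)&(H<36)&(S>120)
    if g.sum(): print('bar',np.median(P[g],0))
    ims.append(cv2.resize(c['pixels'],(400,300)))
cv2.imwrite('pics/f.png',np.hstack(ims))
E
```

```text
[0.4652 0.2769 0.2956] yaw -178.1 F [-0.1  0.8 -0.5] T [ 0.075 -0.103  0.034] 23.905891790519792
tcp [0.4652 0.2769 0.2956] ft [-0.11  0.81 -0.51] yaw [ 1.7998e+02 -1.0000e-02 -1.7814e+02]
wrist key z [[0.4494, 0.3316, 0.0534], [0.4598, 0.3347, 0.0736], [0.4737, 0.3405, 0.076]]
bar [0.51677186 0.12669807 0.11742042]
side key z [[0.4528, 0.3277, 0.0485], [0.4633, 0.3343, 0.0646], [0.4734, 0.3399, 0.0789]]
bar [0.52182395 0.11605236 0.1184135 ]
```

View pics/f.png

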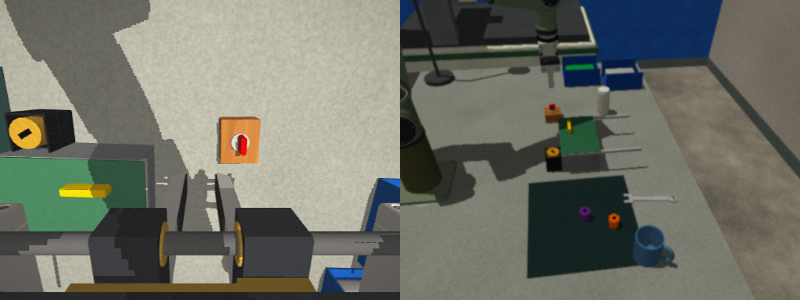

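The final picture shows the key upright and fully down in its holder (bow top ≈75 mm), the lid shut and the lock slot turned. Only the purple and orange look-alikes are left on the mat, and the spanner, spray can and mug have not moved.

```bash
python3 -c "
from bench import job_done
print(job_done())"
```

```text
the job is handed in; nothing more can be done
None
```

I handed the job in: the three collets are in the box, the lid is shut, the lock is turned to its stop, the key is back upright and fully down in its holder, and nothing else was touched; the hand-in gave no verdict.

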